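Swing the tilting jig and pin it at 30 degrees

ROBOT

A 7-joint arm with a two-finger parallel gripper is mounted at the origin on the work surface. World frame = base frame: x ahead of the robot, y to its left, z up, the work surface at z = 0. Lengths are in m, angles in rad, forces in N, time in s.
With the tool pointing down it reaches from about 0.4 to 0.9 m from the base axis. Payload 5.5 kg.
Tool frame: the origin (TCP) lies on the centre line of the jaws, within the pads' length; the fingertips stand 11 mm ahead of it and the grasp point (between the pads) lies 8 mm behind it; z points along the fingers, y is the direction in which the jaws open and shut (so a half turn about z gives the same grasp; the last joint's range is limited). The gripper opens to 85 mm and grips with 20 to 120 N. Pads are 22 mm wide; open, the fingers measure 114 mm over their backs; the gripper's body (76 mm by 85 mm) begins 54 mm behind the grasp point. The pads swing forward as they close: fully open they stand 13 mm farther back than shut.
Start: joints at [1.532, 0.501, -0.427, 1.55, 0.221, 1.138, -0.21], TCP at [0.193, -0.621, 0.242] pointing down, gripper open.
Joint ranges: [-2.88, 2.88], [-0.31, 2.03], [-1.54, 1.56], [0.2, 2.42], [-1.41, 4.55], [0.19, 2.02], [-2.57, 2.57]. Speed limits (rad/s): [2.57, 2.57, 3.14, 3.14, 3.14, 3.14, 3.14].

INTERFACE

Orientations are given as a unit quaternion [x, y, z, w].
In Python, from bench import arm gives the robot as it stands. The module is installed in compiled form; this text tells all that it offers.
- The arm moves only by the tool send_rows, never from a script. Its arguments are lists of equal length, an entry for each row: "fingers": the finger opening in mm, from 0 to 85.4; "travel": the shift along the tool's x, y, z in mm, a list of three; "turn": the turn, a rotation vector about the tool's x, y, z in rad, a list of three. A call has 1 to 8 rows; each row is the pose to reach, as a shift and turn from the pose commanded when the call began, along the tool's axes at that moment; what a row does not reach only later rows make up. A row lasts 1/10 s, in which the tool goes at most 50 mm and 8.59 degrees, less where a joint would pass 70% of its speed; a pose out of reach is approached as far as the arm can. A call with a gripper value outside its range is refused whole. The fingers move at their own pace and stop on an object; "grip_force" is the grip in N (left out, the last holds). Time passes only in rows, so rows that repeat a pose let the fingers close. It gives the time, the measured TCP pose, the force and the opening at its end, in the units of the state.
- arm.state(): the state, without advancing time (a new reading comes with each control period).
- arm.camera(name): name is "side" or "top" or "wrist"; returns the picture (400x640x3 uint8, blue, green, red); there is no depth.
- arm.get_calibration(name): a dict with "fov_y" (degrees; the focal length in pixels is half the picture's height over the tangent of half this angle, whatever the lens; pixels are square), "cx", "cy" (the principal point, pixels), "k1" (the pictures are not rectified: a ray, as slopes to the right and down, at radius r is drawn at 1 + k1 r^2 times it, then the intrinsics apply), "T" (4x4, takes a point from camera to world coordinates). Camera axes: x right, y down, z forward; pixel columns grow to the right and rows downward; lengths in m; the calibration is good to about 2 mm. A picture is of the moment at which its call begins: read the wrist's pose just before it. get_calibration takes no time and is no camera call; for the wrist camera it gives the pose at the moment of the call.
- arm.close_job(): hands the job in, once; it reports no verdict.
Trained networks look in the newest picture that a camera, given by its name, has taken for a name from the list of things; names that differ only in an ending like _2 or _b are one class to them, and where a whole thing is asked for, a point or a joint stands for the part that bears it (a point fixed in the world has none). Each returns a list of dicts, best first, with "conf" (0 to 1); they miss things now and then, are a little off and sometimes report something else, mostly with a low value. They report only what shows in the picture. A call takes as long as a camera call.
- arm.spot_in(label, camera): "xy" ([column, row] in pixels, amid what is visible of it).
- arm.outline_of(label, camera): "mask" (400x640 bool, what is visible of it) and "xy" ([column, row] in pixels, amid what is visible of it).
The state is a dict: "t": time; "joint_pos": joint angles; "dq": joint speeds; "joint_efforts": joint torques, N m; "ee_pos": TCP position; "eef_rot": TCP orientation; "wrist_force": force on the tool from outside, world axes, zero at the start; "moment": the same for the moment, N m; "finger_gap": finger opening in m.
Only numpy, scipy, OpenCV 4.12 (cv2) and the standard library are available. Lean on these libraries where they do the work, as an engineer would, in place of code of your own. Each camera call takes 0.05 s, during which the arm holds its last target.

TASK

Clear the wooden chock out from under the tilting jig and leave it in the offcuts tray. Then swing the jig's cradle by its handle until the handle side is 30 degrees below level, and lock it there with the flat-handled pin from the rack, pushed fully home through the guide block. Leave the ball-headed punch standing in the rack and do not disturb the glue bottle, jar and tin.

Things in the scene. Friction and masses are not known exactly. Their poses are not given: they have to be found in the camera images.
- jig: Fixed tilting jig. Origin on the bench top below the middle of the pivot axis; x points away from the handle side, y along the pivot axis. Plywood base 12 mm thick over x -55..115, y -133..157 mm. Two wooden cheeks at y -100 and +100 (16 mm thick, 50 mm wide in x, top at z 145 mm) carry the pivot; a strap runs from the pivot at y 102 up to the guide block.
- pivot (a point): Middle of the pivot axis, 120 mm above the bench, midway between the cheeks. The axis runs along the jig's y.
- cradle (a joint): Cradle angle, rad: 0 = level, positive = handle side down, range -0.65 to 0.70. Stiff (0.4 N m friction, about 3.5 N at the handle); stays where it is left. At -0.524, 0 and +0.524 (30 degrees up, level, 30 degrees down) one of the index rim's three holes lies under the guide block. Wanted: +0.524. The chock stops the swing at about 0.27.
- handle (a point): Middle of the cradle's handle: a round steel bar 12 mm thick, 96 mm long along the jig's y, 125 mm from the pivot axis on the robot's side, at axis height when level; its height is 120 - 125 sin(angle) mm. At y -48 and +48 a 10 mm rod joins it to the deck, whose edge is 65 mm away; between is free space. The chock stands below it.
- rim_hole (a point): The index rim's hole for 30 degrees handle-down: mouth centre, on the rim's outer face. Aluminium rim of three flats, jig y 116..148 mm, outer face 90 mm from the pivot axis, 12 mm thick, a 12 mm radial hole in each flat with 2 mm chamfer. This hole stands straight above the axis when the cradle is level; the other two lie 30 and 60 degrees round towards the handle.
- deck (a point): Centre of the cradle deck's top face, 10 mm beyond and 12 mm below the axis when level. Deck 140 x 156 x 12 mm (x, y, z). On it is clamped a dark turned furniture foot 44 mm thick, 120 mm long along y, 20 mm beyond the axis, rising to 32 mm above the axis.
- guide: Steel guide block 36 x 36 x 20 mm fixed to the jig over the index rim, at jig y 132 mm, outer face 117 mm from the axis. Origin: centre of the hole's mouth on the outer face. z points out along the hole: up and towards the handle side, 30 degrees from vertical; y as the jig's. Hole 12 mm wide, 2 mm chamfer; its lower end is 7 mm from the rim.
- pin: Steel locking pin, upright in the rack, yaw varies. Origin: underside of its shoulder; z up the pin. Below: shank 10 mm thick, 54 mm long, last 8 mm tapered to 4 mm. Shoulder disc 24 mm wide, 5 mm thick. Above: flat handle 12 mm thick (its y), 28 mm wide (x), from 5 to 51 mm. 90 g. Fully home its shoulder rests on the guide block: origin and z agree with the guide's; turn about z is free.
- rack: Fixed dark wooden pin rack 130 x 56 x 60 mm (x, y, z), origin under its centre on the bench. Two through holes 13.5 mm wide at x -34 and +34 mm; the pin stands in one and the punch in the other (which is which varies).
- chock: Loose pale wooden block, 60 x 40 x 80 mm (x, y, z), standing on the bench beneath the handle; the handle hangs over it 20 to 100 mm above its top. Origin: centre of its underside. 120 g.
- chock_mid (a point): Centre of the chock, 40 mm above its underside.
- tray: Offcuts tray, fixed on the bench, plywood, 170 x 150 mm (x, y) and 30 mm high, walls and floor 6 mm. Origin under its centre. Empty. The tray and the rack stand to the left and right of the jig, either way round. The chock may stand or lie in it.
- punch: Bystander: steel punch in the rack's other hole, with a round wooden ball handle 26 mm wide whose top is 41 mm above the rack. Origin: underside of its shoulder.
- glue: Bystander: white glue bottle 52 mm wide, 150 mm tall, standing in front of the jig beside the chock, on the guide block's side. Origin: centre of its underside.
- jar: Bystander: amber jar 66 mm wide, 100 mm tall, beyond the rack. Origin: centre of its underside.
- tin: Bystander: low steel tin 80 mm wide, 60 mm tall, beyond the tray. Origin: centre of its underside.

How it is judged:
On the way, in this order (a step that is already met when the one before it is completed fails the run):
1. the chock lies or stands in the offcuts tray (x of chock_mid in the frame of tray between -0.078 and 0.078 m and y of chock_mid in the frame of tray between -0.068 and 0.068 m and height (world z) of chock_mid below 0.062 m and linear speed of chock below 0.03 m/s), for 0.2 s.
2. the cradle has been swung 30 degrees handle-down (within 2.6 degrees) (value of joint cradle between 0.4786 and 0.5686 rad), for 0.2 s.
3. the locking pin is fully home in the guide block with the cradle at 30 degrees (all of step 2 and x of pin in the frame of guide between -0.004 and 0.004 m and y of pin in the frame of guide between -0.004 and 0.004 m and z of pin in the frame of guide between -0.004 and 0.004 m and angle between the z axis of pin and the z axis of guide, either way round below 0.1 rad and linear speed of pin below 0.03 m/s), for 0.2 s.
At the end, for the whole second after the job is handed in: The chock rests in the tray (its centre inside the walls, below 62 mm); the cradle stands at 0.524 rad handle-down within 0.045; the pin's shoulder is within 4 mm of the guide's mouth along and across the hole, in line with it within 0.1 rad, at rest; the punch still stands in the rack (all of step 1 and all of step 3 and linear speed of punch below 0.03 m/s and distance between punch and rack below 0.09 m); the robot touches nothing.
It fails at once if the glue bottle is shifted more than 40 mm or tipped over (distance of glue from where it was at the start of the episode above 0.04 m or angle between glue's own z axis and vertical above 0.5 rad).
It fails at once if the amber jar is shifted more than 40 mm or tipped over (distance of jar from where it was at the start of the episode above 0.04 m or angle between jar's own z axis and vertical above 0.5 rad).
It fails at once if the tin is shifted more than 40 mm or tipped over (distance of tin from where it was at the start of the episode above 0.04 m or angle between tin's own z axis and vertical above 0.5 rad).
It fails at once if the ball-headed punch is shifted more than 40 mm or tipped over (distance of punch from where it was at the start of the episode above 0.04 m or angle between punch's own z axis and vertical above 0.5 rad).
It also fails if it takes over 70 s, if anything falls off the work surface, if the arm or the gripper's body presses on something with over 40 N, if the wrist force passes 120 N, or if a joint passes its speed limit or range.

## Working session

There is one attempt and no reset: what is moved stays moved. The work goes in short steps, Python scripts to look and compute and a tool call to move; the robot and the scene stay as the last step left them, time stands still between calls to the robot, and variables do not carry over. Pictures are saved under pics/ and viewed, and the job is handed in when it is done.

Besides the shell and the picture viewer there is one more tool, called as a command line: name --argument value ..., lists and objects as JSON in quotes. send_rows: Moves the arm, as the interface text tells. Its arguments: {"type":"object","properties":{"fingers":{"type":"array"},"travel":{"type":"array"},"turn":{"type":"array"},"grip_force":{"type":"number"}},"required":["fingers","travel","turn"]}

```bash
mkdir -p pics; ls; cat > h.py <<'E'
import numpy as np, cv2
from bench import arm
from scipy.spatial.transform import Rotation as R
def snap(n,f):
    im=arm.camera(n); cv2.imwrite('pics/'+f,im); return im
def K(c):
    f=200/np.tan(np.radians(c['fov_y'])/2); return f
def ray(c,uv):
    f=K(c); d=np.array([(uv[0]-c['cx'])/f,(uv[1]-c['cy'])/f]); s=d.copy()
    for _ in range(30): s=d/(1+c['k1']*(s@s))
    T=np.array(c['T']); v=T[:3,:3]@np.array([s[0],s[1],1]); return T[:3,3],v
def onz(c,uv,z):
    o,v=ray(c,uv); return o+v*(z-o[2])/v[2]
def tri(c1,u1,c2,u2):
    A=[];b=[]
    o1,v1=ray(c1,u1);o2,v2=ray(c2,u2)
    v1=v1/np.linalg.norm(v1);v2=v2/np.linalg.norm(v2)
    P1=np.eye(3)-np.outer(v1,v1);P2=np.eye(3)-np.outer(v2,v2)
    p=np.linalg.solve(P1+P2,P1@o1+P2@o2)
    return p,np.linalg.norm(P1@(p-o1))+np.linalg.norm(P2@(p-o2))
def proj(c,p):
    T=np.array(c['T']); q=T[:3,:3].T@(np.array(p)-T[:3,3]); s=q[:2]/q[2]; s=s*(1+c['k1']*(s@s)); return s*K(c)+[c['cx'],c['cy']]
def st():
    s=arm.state(); print('t',s['t'],'p',np.round(s['ee_pos'],4),'q',np.round(s['eef_rot'],4),'gap',s['finger_gap'],'F',np.round(s['wrist_force'],1)); return s
E
python3 - <<'E'
from h import *
s=st()
print(R.from_quat(s['eef_rot']).as_matrix().round(3))
for n in ['side','top','wrist']:
    snap(n,n+'0.png'); c=arm.get_calibration(n); print(n,c)
E
```

```text
pics
t 0.0 p [ 0.1929 -0.62    0.2412] q [ 9.886e-01  1.503e-01 -1.000e-04 -1.000e-03] gap 0.08567328043259521 F [ 0.  -0.9  0.3]
[[ 0.955  0.297 -0.001]
 [ 0.297 -0.955  0.002]
 [ 0.    -0.002 -1.   ]]
side {'fov_y': 57.17412200137781, 'cx': 323.0446989870701, 'cy': 199.25872542242848, 'k1': -0.06110849421213721, 'T': array([[-0.99833842, -0.04256577,  0.03884017,  0.50289703],
       [-0.05462829,  0.48467502, -0.87298676,  0.85153728],
       [ 0.01833449, -0.87365799, -0.48619499,  0.63787021],
       [ 0.        ,  0.        ,  0.        ,  1.        ]])}
top {'fov_y': 44.52481860195404, 'cx': 319.250297722373, 'cy': 202.1272975576771, 'k1': 0.04234262826682129, 'T': array([[-1.18864811e-01, -9.72516394e-01,  2.00207444e-01,
         2.72935423e-01],
       [-9.92909968e-01,  1.16225121e-01, -2.49302430e-02,
         2.16540727e-02],
       [ 9.75935741e-04, -2.01751295e-01, -9.79436298e-01,
         1.49097211e+00],
       [ 0.00000000e+00,  0.00000000e+00,  0.00000000e+00,
         1.00000000e+00]])}
wrist {'fov_y': 64.32530862325504, 'cx': 318.17540905579614, 'cy': 196.49507658610773, 'k1': 0.001979825327650076, 'T': array([[ 2.97906583e-01, -9.18610564e-01, -2.59627233e-01,
         2.58610587e-01],
       [-9.54594730e-01, -2.86891675e-01, -8.02625032e-02,
        -5.99386090e-01],
       [-7.54908240e-04,  2.71749516e-01, -9.62367721e-01,
         3.73638688e-01],
       [ 0.00000000e+00,  0.00000000e+00,  0.00000000e+00,
         1.00000000e+00]])}
```

View pics/side0.png

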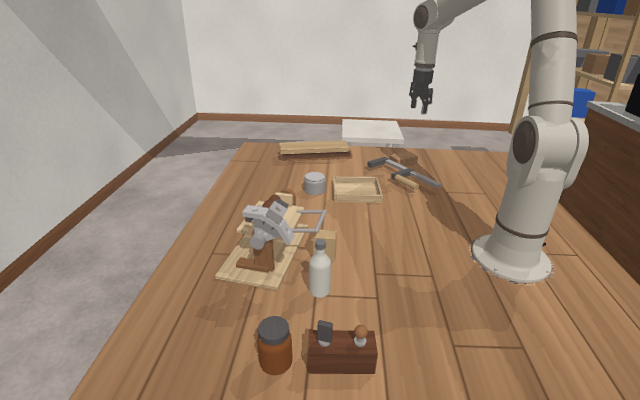

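View pics/top0.png

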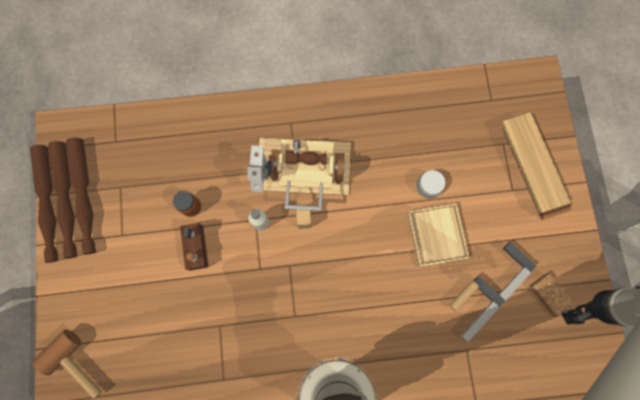

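```bash
python3 - <<'E'
from h import *
for n in ['side','top']:
  for l in ['jig','handle','rim_hole','deck','guide','pin','rack','chock','tray','punch','glue','jar','tin']:
    r=arm.spot_in(l,n); print(n,l,[(np.round(x['xy']).tolist(),round(x['conf'],2)) for x in r[:2]])
st()
E
```

```text
side jig [([269.0, 238.0], 0.91)]
side handle [([270.0, 225.0], 0.75)]
side rim_hole [([274.0, 225.0], 0.84)]
side deck [([268.0, 223.0], 0.88)]
side guide [([277.0, 212.0], 0.56)]
side pin [([326.0, 335.0], 0.76), ([273.0, 225.0], 0.33)]
side rack [([341.0, 356.0], 0.84)]
side chock [([326.0, 242.0], 0.81), ([276.0, 221.0], 0.17)]
side tray [([358.0, 192.0], 0.68)]
side punch [([361.0, 340.0], 0.72)]
side glue [([321.0, 272.0], 0.55), ([314.0, 182.0], 0.55)]
side jar [([274.0, 344.0], 0.72)]
side tin [([318.0, 184.0], 0.72)]
top jig [([304.0, 167.0], 0.94)]
top handle [([297.0, 166.0], 0.76)]
top rim_hole [([301.0, 164.0], 0.9)]
top deck [([301.0, 165.0], 0.76)]
top guide [([254.0, 174.0], 0.68)]
top pin []
top rack [([194.0, 248.0], 0.74)]
top chock [([305.0, 221.0], 0.68)]
top tray [([438.0, 234.0], 0.78), ([259.0, 219.0], 0.7)]
top punch [([195.0, 256.0], 0.47)]
top glue [([193.0, 258.0], 0.45)]
top jar [([192.0, 205.0], 0.8)]
top tin [([430.0, 186.0], 0.55)]
t 1.45 p [ 0.1932 -0.6206  0.2423] q [0.9886 0.1503 0.     0.    ] gap 0.08540088314493317 F [ 0.6  0.7 -0.6]
```

The side and top pictures show the jig at about (304,167) in top, with its handle toward the robot. The chock is under the handle at (305,221), the glue at (259,219), the rack at (194,248) and the tray at (438,234).

```bash
python3 - <<'E'
import cv2
t=cv2.imread('pics/top0.png'); s=cv2.imread('pics/side0.png')
cv2.imwrite('pics/t_z.png',cv2.resize(t[120:280,170:370],None,fx=4,fy=3.75,interpolation=cv2.INTER_CUBIC)[:600])
cv2.imwrite('pics/s_z.png',cv2.resize(s[180:390,200:400],None,fx=4,fy=2.85,interpolation=cv2.INTER_CUBIC)[:600])
E
```

```text
(no output)
```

View pics/t_z.png

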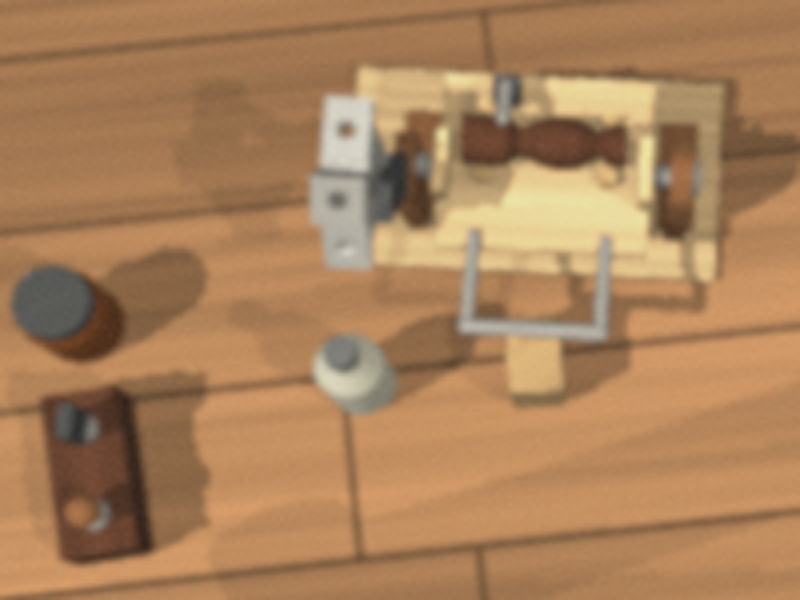

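View pics/s_z.png

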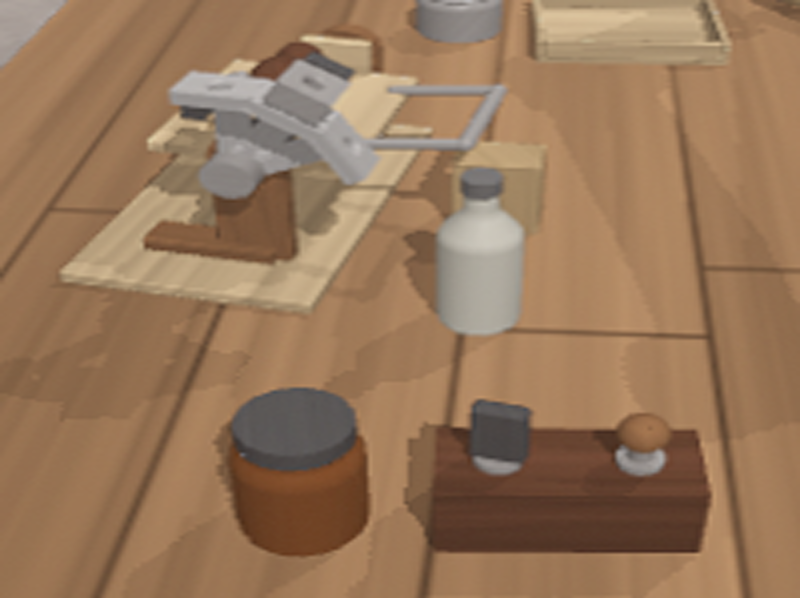

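View pics/wrist0.png

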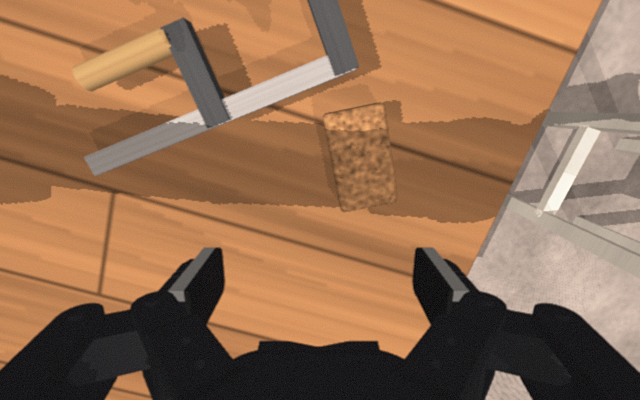

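```bash
cat > fit.py <<'E'
from h import *
from scipy.optimize import least_squares
ct=arm.get_calibration('top'); cs=arm.get_calibration('side')
tz=lambda x,y:(169.5+x/4+.0,119.5+y/3.75); sz=lambda x,y:(199.5+x/4,179.5+y/2.85)
obs=[(ct,tz(732,80),('f',115,-133,12)),(ct,tz(715,280),('f',-55,-133,12)),(ct,tz(358,66),('f',115,157,12)),
(cs,sz(310,308),('f',-55,157,12)),(cs,sz(62,275),('f',115,157,12)),(cs,sz(415,80),('f',-55,-133,12)),
(ct,tz(463,328),('h',48)),(ct,tz(605,335),('h',-48)),(cs,sz(468,147),('h',48)),(cs,sz(503,90),('h',-48)),
(ct,tz(338,200),('f',-58.5,132,221.3)),(cs,sz(313,82),('f',-58.5,132,221.3))]
def jig2w(p,q):
    x,y,a=p[:3]; c,s=np.cos(a),np.sin(a); q=np.array(q)/1000
    return np.array([x+c*q[0]-s*q[1],y+s*q[0]+c*q[1],q[2]])
def pt(p,o):
    if o[0]=='f': return jig2w(p,o[1:])
    return jig2w(p,(-125*np.cos(p[3]),o[1],120-125*np.sin(p[3])))
def res(p): return np.concatenate([proj(c,pt(p,o))-np.array(u) for c,u,o in obs])
r=least_squares(res,[.7,.05,0,0],loss='soft_l1')
if __name__=='__main__':
    print(r.x,np.degrees(r.x[2:])); print(res(r.x).reshape(-1,2).round(1))
    print('handle',pt(r.x,('h',0)),'guide',pt(r.x,('f',-58.5,132,221.3)))
    for x,y in [(508,340),(563,338),(562,392),(512,392)]: print('chocktop',onz(ct,tz(x,y),.08).round(4))
    print('chock spot side', tri(ct,(305,219),cs,sz(505,158)))
    for n,z,pts in [('rack',.06,[(42,400),(122,388),(150,550),(62,563)]),('pinhandle',.108,[(70,412)]),('punchtop',.101,[(83,508)]),('glue',.15,[(343,352)]),('jar',.1,[(53,300)])]:
        print(n,[onz(ct,tz(*q),z).round(4).tolist() for q in pts])
    print('tray',onz(ct,(438,233),.015)); 
    for q in [(409.5,209.5),(460,203),(469,259),(415,266)]: print('traytop',onz(ct,q,.03).round(3))
    print('tin',onz(ct,(433,183),.06))
E
python3 fit.py
```

```text
[ 0.66760899  0.01350578 -0.17078762  0.0181719 ] [-9.78540993  1.04117327]
[[-2.2  0.7]
 [-0.1 -0.4]
 [ 0.  -0.2]
 [ 0.6 -1.1]
 [-0.5 -1.1]
 [ 4.8 16.6]
 [ 1.  -0.6]
 [-1.  -0.8]
 [-0.2 -0.4]
 [-0.6  0.6]
 [ 0.1  0.2]
 [ 1.   0. ]]
handle [0.54444792 0.03474709 0.11772864] guide [0.63239462 0.15352791 0.2213    ]
chocktop [0.5453 0.055  0.08  ]
chocktop [0.5421 0.0147 0.08  ]
chocktop [0.4997 0.0203 0.08  ]
chocktop [0.504  0.0566 0.08  ]
chock spot side (array([0.52401758, 0.03272943, 0.07058661]), np.float64(0.012192745268254899))
rack [[0.5423, 0.4016, 0.06], [0.5448, 0.3427, 0.06], [0.4157, 0.3313, 0.06], [0.4134, 0.395, 0.06]]
pinhandle [[0.5217, 0.3698, 0.108]]
punchtop [[0.4487, 0.3671, 0.101]]
glue [[0.5365, 0.1684, 0.15]]
jar [[0.612, 0.3783, 0.1]]
tray [ 0.43676683 -0.36269964  0.015     ]
traytop [ 0.516 -0.285  0.03 ]
traytop [ 0.518 -0.44   0.03 ]
traytop [ 0.348 -0.437  0.03 ]
traytop [ 0.346 -0.275  0.03 ]
tin [ 0.5831676  -0.36153109  0.06      ]
```

```bash
cat > kin.py <<'E'
import numpy as np
from scipy.spatial.transform import Rotation as R
from scipy.optimize import least_squares
al=[0,-np.pi/2,np.pi/2,np.pi/2,np.pi/2,np.pi/2,-np.pi/2]
aa=[0,0,0,.0525,.0775,0,.076]; dd=[.267,0,.293,0,.3425,0,.097]
LO=np.array([-2.88,-.31,-1.54,.2,-1.41,.19,-2.57]);HI=np.array([2.88,2.03,1.56,2.42,4.55,2.02,2.57])
def fk(q):
    T=np.eye(4)
    for i in range(7):
        c,s=np.cos(q[i]),np.sin(q[i]); ca,sa=np.cos(al[i]),np.sin(al[i])
        T=T@np.array([[c,-s,0,aa[i]],[s*ca,c*ca,-sa,-dd[i]*sa],[s*sa,c*sa,ca,dd[i]*ca],[0,0,0,1]])
    return T
E
python3 - <<'E'
from kin import *
from h import *
s=st(); q=s['joint_pos']; T=fk(q); print(T.round(4)); print(R.from_quat(s['eef_rot']).as_matrix().round(3)); print(np.round(q,4), np.linalg.norm(s['ee_pos'][:2]), np.hypot(*T[:2,3]))
E
```

```text
t 1.45 p [ 0.1932 -0.6206  0.2423] q [0.9886 0.1503 0.     0.    ] gap 0.08540088314493317 F [ 0.6  0.7 -0.6]
[[ 0.3046  0.9523 -0.0164  0.2192]
 [ 0.9516 -0.305  -0.0365  0.5468]
 [-0.0397 -0.0045 -0.9992  0.3126]
 [ 0.      0.      0.      1.    ]]
[[ 0.955  0.297  0.   ]
 [ 0.297 -0.955 -0.   ]
 [-0.     0.    -1.   ]]
[ 1.5322  0.5009 -0.4269  1.5504  0.2208  1.1383 -0.2103] 0.6500114988035838 0.5890795826323206
```

```bash
cat >> h.py <<'E'
def Rt(yaw,th):
    # tool x away, tool z down+away by th; heading yaw (rad)
    B=np.array([[1,0,0],[0,-1,0],[0,0,-1.]])
    return R.from_euler('z',yaw)*R.from_euler('y',-th)*R.from_matrix(B)
def plan(p,Rn,grasp=False):
    s=arm.state(); R0=R.from_quat(s['eef_rot']); p=np.array(p,float)
    if grasp: p=p+Rn.as_matrix()[:,2]*.008
    d=R0.inv().apply(p-np.array(s['ee_pos']))*1000; w=(R0.inv()*Rn).as_rotvec()
    print('travel',d.round(1).tolist(),'turn',w.round(4).tolist(),'n',round(max(np.linalg.norm(d)/50,np.degrees(np.linalg.norm(w))/8.59),1),'to',p.round(4))
E
python3 - <<'E'
from h import *
print(Rt(-.12,np.radians(40)).as_matrix().round(2))
plan([.42,-.2,.25],Rt(-.12,np.radians(20)))
E
```

```text
[[ 0.76 -0.12  0.64]
 [-0.09 -0.99 -0.08]
 [ 0.64  0.   -0.77]]
travel [341.6, -334.2, -7.7] turn [-0.0736, 0.3438, 0.4175] n 9.6 to [ 0.42 -0.2   0.25]
```

send_rows --fingers '[85, 85, 85, 85, 85, 85, 85, 85]' --travel '[[342, -334, -8], [342, -334, -8], [342, -334, -8], [342, -334, -8], [342, -334, -8], [342, -334, -8], [342, -334, -8], [342, -334, -8]]' --turn '[[-0.074, 0.344, 0.418], [-0.074, 0.344, 0.418], [-0.074, 0.344, 0.418], [-0.074, 0.344, 0.418], [-0.074, 0.344, 0.418], [-0.074, 0.344, 0.418], [-0.074, 0.344, 0.418], [-0.074, 0.344, 0.418]]' --grip_force 60

```text
t: 2.25
ee_pos: [0.3839, -0.2671, 0.2494]
eef_rot: [0.983, -0.059, 0.174, 0.011]
wrist_force: [1.9, -0.6, 0.9]
finger_gap: 0.0851
```

```bash
python3 - <<'E'
from h import *
s=st();print(np.round(s['joint_pos'],3))
plan([.41,.045,.2],Rt(-.12,np.radians(40)))
E
```

```text
t 2.25 p [ 0.3839 -0.2671  0.2494] q [ 0.983  -0.0594  0.1736  0.0113] gap 0.08508537347000751 F [ 1.9 -0.6  0.9]
[ 1.445 -0.015 -0.742  2.208 -0.321  0.673 -0.765]
travel [-27.8, -313.1, 41.8] turn [0.0019, 0.3485, -0.0] n 6.3 to [0.41  0.045 0.2  ]
```

send_rows --fingers '[85, 85, 85, 85, 85, 85, 85, 85]' --travel '[[-28, -313, 42], [-28, -313, 42], [-28, -313, 42], [-28, -313, 42], [-28, -313, 42], [-28, -313, 42], [-28, -313, 42], [-28, -313, 42]]' --turn '[[0, 0.348, 0], [0, 0.348, 0], [0, 0.348, 0], [0, 0.348, 0], [0, 0.348, 0], [0, 0.348, 0], [0, 0.348, 0], [0, 0.348, 0]]'

```text
t: 3.05
ee_pos: [0.488, -0.0197, 0.2612]
eef_rot: [0.944, -0.056, 0.326, 0.022]
wrist_force: [-0.4, 0.3, -1.9]
finger_gap: 0.0852
```

```bash
python3 - <<'E'
from h import *
s=st();print(np.round(s['joint_pos'],3))
plan([.41,.045,.2],Rt(-.12,np.radians(40)))
E
```

```text
t 3.05 p [ 0.488  -0.0197  0.2612] q [ 0.9435 -0.0565  0.3257  0.0217] gap 0.08522630138195474 F [-0.4  0.3 -1.9]
[ 1.194 -0.307 -1.116  2.422 -0.849  0.265 -0.927]
travel [-104.7, -55.0, -4.6] turn [0.0038, 0.0332, 0.0018] n 2.4 to [0.41  0.045 0.2  ]
```

```bash
cat > samp.py <<'E'
Q=[[1.5322,.5009,-.4269,1.5504,.2208,1.1383,-.2103],[1.445,-.015,-.742,2.208,-.321,.673,-.765],[1.194,-.307,-1.116,2.422,-.849,.265,-.927]]
E_=[[.9886,.1503,0,0],[.983,-.0594,.1736,.0113],[.9435,-.0565,.3257,.0217]]
P=[[.1932,-.6206,.2423],[.3839,-.2671,.2494],[.488,-.0197,.2612]]
E
cat > id.py <<'E'
import numpy as np, itertools
from scipy.spatial.transform import Rotation as R
from samp import *
Rm=R.from_quat(E_)
h=np.pi/2; Q=np.array(Q)
# relative residual: R_i = Rz(a) M_i Rz(b) ; tool z column: R_i z ; check invariants: z_i.z component e_z: M_i[2,2], must match Rm[2,2]; etc.
best=[]
def rz(a): return R.from_euler('z',a).as_matrix()
def ry(a): return R.from_euler('y',a).as_matrix()
Rmm=Rm.as_matrix()
ops=list(itertools.product([1,-1],[0,h,2*h,3*h]))
MY=[[[ry(s*q[i]+o) for (s,o) in ops] for q in Q] for i in range(7)]
MZ=[[[rz(s*q[i]+o) for (s,o) in ops] for q in Q] for i in range(7)]
MY=np.array(MY);MZ=np.array(MZ)
z=np.array([0,0,1.])
for k in itertools.product(range(8),repeat=5):
    # z-height of tool axis
    ok=True
    v=[]
    for j in range(3):
        u=MY[5,j,k[4]]@z
        u=MZ[4,j,k[3]]@u; u=MY[3,j,k[2]]@u; u=MZ[2,j,k[1]]@u; u=MY[1,j,k[0]]@u
        if abs(u[2]-Rmm[j,2,2])>.03: ok=False;break
        v.append(u)
    if ok: best.append((max(abs(v[j][2]-Rmm[j,2,2]) for j in range(3)),k,v))
best.sort(key=lambda b:b[0])
print(len(best))
for e,k,v in best[:20]:
    az=[np.arctan2(*(Rmm[j,:2,2][::-1]))-np.arctan2(v[j][1],v[j][0]) for j in range(3)]
    print(round(e,4),[(ops[i][0],round(ops[i][1]/h)) for i in k],[ [round((a-s*Q[j,0]+np.pi)%(2*np.pi)-np.pi,3) for j,a in enumerate(az)] for s in (1,-1)])
E
timeout 500 python3 id.py
```

```text
128
0.0001 [(-1, 0), (1, 2), (1, 2), (-1, 2), (-1, 2)] [[np.float64(0.638), np.float64(2.891), np.float64(2.889)], [np.float64(-2.58), np.float64(-0.502), np.float64(-1.006)]]
0.0001 [(1, 0), (1, 0), (1, 2), (-1, 2), (-1, 2)] [[np.float64(-2.503), np.float64(-0.251), np.float64(-0.252)], [np.float64(0.561), np.float64(2.639), np.float64(2.136)]]
0.0001 [(1, 0), (-1, 0), (1, 2), (1, 2), (-1, 2)] [[np.float64(-0.561), np.float64(-2.89), np.float64(-2.389)], [np.float64(2.503), np.float64(-0.0), np.float64(-0.001)]]
0.0001 [(-1, 0), (-1, 2), (1, 2), (1, 2), (-1, 2)] [[np.float64(2.58), np.float64(0.251), np.float64(0.753)], [np.float64(-0.638), np.float64(3.141), np.float64(3.141)]]
0.0001 [(1, 2), (1, 0), (1, 2), (-1, 2), (-1, 0)] [[np.float64(-0.561), np.float64(-2.89), np.float64(-2.389)], [np.float64(2.503), np.float64(-0.0), np.float64(-0.001)]]
0.0001 [(1, 2), (-1, 0), (1, 2), (1, 2), (-1, 0)] [[np.float64(-2.503), np.float64(-0.251), np.float64(-0.252)], [np.float64(0.561), np.float64(2.639), np.float64(2.136)]]
0.0001 [(-1, 2), (1, 2), (1, 2), (-1, 2), (-1, 0)] [[np.float64(2.58
[... 1622 characters left out ...]
loat64(2.136)]]
0.0001 [(1, 0), (1, 2), (-1, 2), (-1, 2), (1, 2)] [[np.float64(-2.503), np.float64(-0.251), np.float64(-0.252)], [np.float64(0.561), np.float64(2.639), np.float64(2.136)]]
0.0001 [(1, 2), (1, 0), (1, 0), (1, 2), (-1, 2)] [[np.float64(-0.561), np.float64(-2.89), np.float64(-2.389)], [np.float64(2.503), np.float64(-0.0), np.float64(-0.001)]]
0.0001 [(1, 2), (1, 2), (-1, 0), (1, 0), (-1, 2)] [[np.float64(-0.561), np.float64(-2.89), np.float64(-2.389)], [np.float64(2.503), np.float64(-0.0), np.float64(-0.001)]]
0.0001 [(1, 2), (1, 2), (-1, 2), (-1, 0), (-1, 0)] [[np.float64(-0.561), np.float64(-2.89), np.float64(-2.389)], [np.float64(2.503), np.float64(-0.0), np.float64(-0.001)]]
```

```bash
cat > kin.py <<'E'
import numpy as np
from scipy.spatial.transform import Rotation as R
from scipy.optimize import least_squares
LO=np.array([-2.88,-.31,-1.54,.2,-1.41,.19,-2.57]);HI=np.array([2.88,2.03,1.56,2.42,4.55,2.02,2.57])
z=lambda a:R.from_euler('z',a).as_matrix(); y=lambda a:R.from_euler('y',a).as_matrix(); pi=np.pi
def frames(q,s7=1,o7=0):
    A=z(-q[0])@y(q[1])@z(-q[2]); B=A@y(q[3]+pi)@z(q[4]+pi); C=B@y(pi-q[5]); D=C@z(s7*q[6]+o7)
    return A,B,C,D
def rows(q):
    A,B,C,D=frames(q)
    e=np.array([0,0,1.])
    return np.stack([e,A[:,2],A[:,0],B[:,2],B[:,0],C[:,2],C[:,0]],1)
E
python3 - <<'E'
from kin import *; from samp import *
for q,e in zip(Q,E_):
    A,B,C,D=frames(q); M=C.T@R.from_quat(e).as_matrix(); w=np.arctan2(M[1,0],M[0,0]); print(M[2].round(3),w,w-q[6],w+q[6])
M=np.concatenate([rows(q) for q in Q]); b=np.concatenate(P)
x,r,k,sv=np.linalg.lstsq(M,b,rcond=None); print(x.round(4),(M@x-b).round(4),sv.round(2))
x2=[.267,.293,.0525,-.3425,.0775,.097+.17,.076]
E
```

```text
[-0.  0.  1.] -1.3605142582397836 -1.1502142582397836 -1.5708142582397835
[ 0. -0.  1.] -0.805512408687579 -0.040512408687578993 -1.570512408687579
[ 0. -0.  1.] -0.6434171704234414 0.28358282957655867 -1.5704171704234415
[ 0.163   0.6133 -0.0149 -0.3801 -0.114   0.4112 -0.0048] [ 0.0017 -0.0005 -0.0019 -0.0001  0.0034  0.0045  0.0005 -0.0022 -0.0026] [3.38 2.9  0.81 0.53 0.45 0.17 0.11]
```

```bash
python3 - <<'E'
from kin import *; from samp import *
M=np.concatenate([rows(q) for q in Q]); b=np.concatenate(P)
import itertools
for keep in [(0,1,3,5),(0,1,3,5,6),(0,1,3,5,4),(0,1,2,3,5),(0,1,2,3,4,5),(0,1,3,4,5,6),(0,1,2,3,5,6)]:
    x,r,k,sv=np.linalg.lstsq(M[:,keep],b,rcond=None); print(keep,x.round(4),abs(M[:,keep]@x-b).max().round(4))
E
```

```text
(0, 1, 3, 5) [ 0.3296  0.4952 -0.4706  0.3185] 0.0253
(0, 1, 3, 5, 6) [ 0.3048  0.5028 -0.4382  0.3261  0.0281] 0.0248
(0, 1, 3, 5, 4) [ 0.1702  0.5925 -0.3763  0.3883 -0.1011] 0.0066
(0, 1, 2, 3, 5) [ 0.3254  0.4907  0.007  -0.4657  0.3113] 0.0262
(0, 1, 2, 3, 4, 5) [ 0.1694  0.6123 -0.019  -0.3823 -0.1088  0.4131] 0.0041
(0, 1, 3, 4, 5, 6) [ 0.1505  0.6084 -0.3737 -0.1217  0.3986 -0.0143] 0.0064
(0, 1, 2, 3, 5, 6) [ 0.3144  0.5419 -0.0504 -0.4462  0.3842  0.0514] 0.0181
```

```bash
cat >> h.py <<'E'
import json
_st=st
def st():
    s=_st(); open('log.jsonl','a').write(json.dumps([list(map(float,s[k])) for k in ('joint_pos','ee_pos','eef_rot')])+'\n'); return s
E
python3 - <<'E'
from h import *
s=st()
plan([.47,.037,.15],Rt(-.13,np.radians(25)),True)
E
```

```text
t 3.05 p [ 0.488  -0.0197  0.2612] q [ 0.9435 -0.0565  0.3257  0.0217] gap 0.08522630138195474 F [-0.4  0.3 -1.9]
travel [-89.7, -54.6, 79.9] turn [-0.0012, -0.2287, 0.0099] n 2.6 to [0.4734 0.0366 0.1427]
```

send_rows --fingers '[85, 85, 85, 85, 85]' --travel '[[-90, -55, 80], [-90, -55, 80], [-90, -55, 80], [-90, -55, 80], [-90, -55, 80]]' --turn '[[0, -0.229, 0.01], [0, -0.229, 0.01], [0, -0.229, 0.01], [0, -0.229, 0.01], [0, -0.229, 0.01]]'

```text
t: 3.55
ee_pos: [0.4399, 0.0303, 0.183]
eef_rot: [0.973, -0.062, 0.22, 0.01]
wrist_force: [-0.6, 0.5, 0.0]
finger_gap: 0.0852
```

```bash
python3 - <<'E'
from h import *
s=st();print(np.round(s['joint_pos'],3))
c=arm.get_calibration('wrist'); im=snap('wrist','w1.png'); json.dump({k:np.array(v).tolist() for k,v in c.items()},open('w1.json','w'))
r=arm.outline_of('chock','wrist'); 
for x in r[:1]: print(x['conf'],x['xy']); cv2.imwrite('pics/w1m.png',x['mask'].astype(np.uint8)*255)
plan([.47,.037,.15],Rt(-.13,np.radians(25)),True)
E
```

```text
t 3.55 p [0.4399 0.0303 0.183 ] q [ 0.9735 -0.0624  0.2199  0.01  ] gap 0.08523989638962401 F [-0.6  0.5  0. ]
[ 1.492 -0.307 -1.535  2.424 -0.664  0.35  -1.224]
travel [12.2, -9.7, 50.4] turn [-0.0093, -0.007, 0.0011] n 1.1 to [0.4734 0.0366 0.1427]
```

View pics/w1.png

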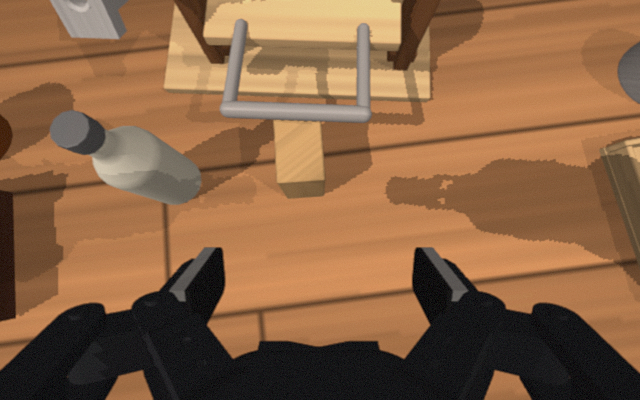

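```bash
python3 - <<'E'
from h import *
c=json.load(open('w1.json'))
for u in [(278,184),(324,182),(274,122),(321,122)]: print(onz(c,u,.08).round(4))
for u in [(226,109),(366,115)]: print('h',onz(c,u,.118).round(4))
from fit import r,pt
for y in (48,-48): print(pt(r.x,('h',y)))
print('glue',onz(c,(187,190),0))
E
```

```text
[0.5023 0.0563 0.08  ]
[0.4992 0.0191 0.08  ]
[0.5555 0.0541 0.08  ]
[0.5505 0.015  0.08  ]
h [0.5531 0.0835 0.118 ]
h [ 0.5357 -0.0154  0.118 ]
[0.55260593 0.08204875 0.11772864]
[ 0.53628991 -0.01255457  0.11772864]
glue [0.52627275 0.16199177 0.        ]
```

```bash
python3 - <<'E'
from h import *
plan([.485,.037,.115],Rt(-.09,np.radians(25)),True)
plan([.513,.0365,.055],Rt(-.09,np.radians(25)),True)
E
```

```text
travel [10.6, -11.5, 88.5] turn [0.0077, -0.0072, -0.0351] n 1.8 to [0.4884 0.0367 0.1077]
travel [10.0, -14.0, 154.6] turn [0.0077, -0.0072, -0.0351] n 3.1 to [0.5164 0.0362 0.0477]
```

send_rows --fingers '[85, 85, 85, 85]' --travel '[[11, -11, 88], [11, -11, 88], [11, -11, 88], [11, -11, 88]]' --turn '[[0.008, -0.007, -0.035], [0.008, -0.007, -0.035], [0.008, -0.007, -0.035], [0.008, -0.007, -0.035]]'

```text
t: 4.05
ee_pos: [0.4407, 0.0288, 0.1829]
eef_rot: [0.975, -0.045, 0.219, 0.007]
wrist_force: [0.1, -0.5, -1.2]
finger_gap: 0.0852
```

```bash
python3 - <<'E'
from h import *
s=st();print(np.round(s['joint_pos'],3))
plan([.513,.0365,.055],Rt(-.09,np.radians(25)),True)
E
```

```text
t 4.05 p [0.4407 0.0288 0.1829] q [ 0.9746 -0.0449  0.2192  0.007 ] gap 0.08522348600077359 F [ 0.1 -0.5 -1.2]
[ 1.513 -0.306 -1.534  2.424 -0.719  0.36  -1.119]
travel [9.6, -13.4, 154.2] turn [-0.0052, -0.0058, -0.0031] n 3.1 to [0.5164 0.0362 0.0477]
```

```bash
cat > fitk.py <<'E'
from kin import *; from samp import *; import json
Qs=[Q[0],Q[1]];Ps=[P[0],P[1]]
for l in open('log.jsonl'):
    a=json.loads(l); Qs.append(a[0]);Ps.append(a[1])
M=np.concatenate([rows(q) for q in Qs]); b=np.concatenate(Ps)
def rowsy(q):
    A,B,C,D=frames(q); S=z(-q[0]); return np.concatenate([rows(q),S[:,:1],S[:,1:2],A[:,1:2],B[:,1:2],C[:,1:2]],1)
if __name__=='__main__':
    for keep in [(0,1,3,5),(0,1,3,4,5),(0,1,2,3,4,5),(0,1,2,3,4,5,6)]:
        x,r,k,sv=np.linalg.lstsq(M[:,keep],b,rcond=None); print(keep,x.round(4),(M[:,keep]@x-b).round(4)); print(sv.round(2))
    M2=np.concatenate([rowsy(q) for q in Qs]); lam=.02
    x=np.linalg.lstsq(np.concatenate([M2,lam*np.eye(M2.shape[1])[4:]]),np.concatenate([b,np.zeros(M2.shape[1]-4)]),rcond=None)[0]; print(x.round(4),(M2@x-b).round(4))
E
python3 fitk.py
```

```text
(0, 1, 3, 5) [ 0.3394  0.4804 -0.4749  0.3093] [ 0.0269  0.0142  0.0101  0.0121  0.0101  0.0014 -0.0028  0.0118 -0.0063
  0.0013  0.006  -0.0026  0.0014  0.0051 -0.0026]
[4.11 1.62 0.51 0.48]
(0, 1, 3, 4, 5) [ 0.2305  0.5363 -0.4172 -0.062   0.3376] [ 0.015   0.0104  0.0025  0.0001  0.0034  0.0036 -0.011   0.0009 -0.0054
  0.0106  0.0078 -0.0001  0.0092  0.0043 -0.0007]
[4.32 2.3  0.86 0.48 0.17]
(0, 1, 2, 3, 4, 5) [ 0.2286  0.5557 -0.0167 -0.4204 -0.0702  0.3613] [ 0.0111  0.0086  0.0073 -0.0008  0.0068  0.0031 -0.0097 -0.0005 -0.0061
  0.0107  0.0078 -0.0018  0.0091  0.0044 -0.0025]
[4.35 3.08 1.07 0.6  0.25 0.16]
(0, 1, 2, 3, 4, 5, 6) [ 0.2518  0.5717 -0.0475 -0.4242 -0.0468  0.3944  0.0321] [ 0.0103  0.0025  0.0021  0.002   0.012  -0.0018 -0.0099 -0.0045 -0.0003
  0.0078  0.0041  0.0005  0.0061  0.0011 -0.0005]
[4.37 3.74 1.13 0.6  0.52 0.18 0.16]
[ 0.3581  0.4952  0.0005 -0.4875  0.009   0.3332 -0.002  -0.0044 -0.0162
 -0.0205 -0.0028 -0.0028] [ 0.0004  0.0002  0.0003 -0.0005 -0.0007 -0.0006  0.      0.0005  0.0003
 -0.0002 -0.     -0.0002  0.0002  0.      0.0002]
```

```bash
cat > sim.py <<'E'
from fitk import *
from h import Rt
M2=np.concatenate([rowsy(q) for q in Qs]); lam=.02
X=np.linalg.lstsq(np.concatenate([M2,lam*np.eye(M2.shape[1])[4:]]),np.concatenate([b,np.zeros(M2.shape[1]-4)]),rcond=None)[0]
def fk(q):
    return rowsy(q)@X, R.from_matrix(frames(q,-1,-pi/2)[3])
def err(q,p,Rn):
    p0,R0=fk(q); return np.concatenate([p-p0,(Rn*R0.inv()).as_rotvec()])
def jac(q):
    p0,R0=fk(q); J=np.zeros((6,7))
    for i in range(7):
        d=q.copy(); d[i]+=1e-5; p1,R1=fk(d); J[:3,i]=(p1-p0)/1e-5; J[3:,i]=(R1*R0.inv()).as_rotvec()/1e-5
    return J
def drive(q,p,Rn,step=.025,rs=.075,n=60,k=0.,q0=None,w=1.0):
    q=np.array(q,float)
    for _ in range(n):
        e=err(q,p,Rn); s=min(1,step/(np.linalg.norm(e[:3])+1e-9),rs/(np.linalg.norm(e[3:])+1e-9)); e=e*s
        free=np.ones(7,bool)
        for it in range(4):
            J=jac(q)[:,free]; JJ=J@J.T+1e-4*np.eye(6); dq=np.zeros(7); dq[free]=J.T@np.linalg.solve(JJ,e)
            if k:
                Nn=np.eye(free.sum())-J.T@np.linalg.solve(JJ,J); dq[free]+=Nn@(k*(q0-q)[free])
            bad=free&((q+dq<LO)|(q+dq>HI))
            if not bad.any(): break
            free&=~bad
        q=np.clip(q+dq,LO,HI)
    return q
def ik(p,Rn,seed,reg=.01):
    return least_squares(lambda q:np.concatenate([err(q,p,Rn),reg*(q-seed)*.1]),np.clip(seed,LO+.02,HI-.02),bounds=(LO,HI)).x
E
python3 - <<'E'
from sim import *
q=np.array(Qs[0]); R1=R.from_quat(E_[1]); 
for k,q0 in [(0,None),(.1,(LO+HI)/2)]:
    a=drive(Qs[0],np.array(P[1]),R1,k=k,q0=q0); print(a.round(3), 'act',Qs[1]); 
    a2=drive(Qs[1],np.array(P[2]),R.from_quat(E_[2]),k=k,q0=q0); print(a2.round(3),'act',np.round(Qs[2],3))
for th in (0,15,25,35):
  for name,p in [('grasp',[.5164,.036,.048]),('guide',[.632-.06*0.5,.153,.2213+.06*.87])]:
    t=Rt(-.09,np.radians(th)); 
    best=None
    for i in range(12):
        s=np.random.default_rng(i).uniform(LO,HI); x=ik(np.array(p),t,s); e=np.abs(err(x,np.array(p),t)).max()
        if e<.003: m=np.min(np.minimum(x-LO,HI-x)); 
        else: continue
        if best is None or m>best[0]: best=(m,x)
    print(th,name,best if best is None else (round(best[0],2),best[1].round(2)))
E
```

```text
[ 1.393 -0.017 -0.693  2.208 -0.32   0.674 -0.77 ] act [1.445, -0.015, -0.742, 2.208, -0.321, 0.673, -0.765]
[ 1.066 -0.25  -1.028  2.417 -0.585  0.223 -1.181] act [ 1.194 -0.307 -1.116  2.422 -0.849  0.265 -0.927]
[ 0.307 -0.05   0.357  2.239 -0.261  0.664 -0.843] act [1.445, -0.015, -0.742, 2.208, -0.321, 0.673, -0.765]
[ 0.319 -0.152 -0.423  2.418  0.397  0.232 -2.168] act [ 1.194 -0.307 -1.116  2.422 -0.849  0.265 -0.927]
0 grasp (np.float64(0.43), array([ 0.2 ,  0.56, -0.39,  1.99,  0.34,  0.66, -2.08]))
0 guide (np.float64(0.72), array([-0.66,  0.41,  0.47,  1.63, -0.2 ,  1.15, -1.8 ]))
15 grasp (np.float64(0.1), array([-0.  ,  0.46, -0.21,  2.19,  0.58,  0.29, -2.38]))
15 guide (np.float64(0.58), array([-0.83,  0.27,  0.55,  1.84, -0.05,  0.82, -1.94]))
25 grasp (np.float64(0.02), array([-0.83,  0.55,  0.69,  2.39,  4.17,  0.21,  0.14]))
25 guide (np.float64(0.42), array([-0.96,  0.2 ,  0.61,  1.98,  0.14,  0.61, -2.14]))
35 grasp (np.float64(0.0), array([ 0.64,  0.73, -1.  ,  2.42,  2.12,  0.8 ,  2.57]))
35 guide (np.float64(0.18), array([-1.6 ,  0.34,  1.31,  2.12, -0.15,  0.37, -1.93]))
```

```bash
cat > srch.py <<'E'
from sim import *
import sys
qc=np.array(Qs[-1])
T=Rt(-.09,np.radians(12)); G=np.array([.513,.0365,.07])+T.as_matrix()[:,2]*.008; PG=G+[-.01,0,.08]
def marg(q): return np.min(np.minimum(q-LO,HI-q))
def ev(wps,q=qc):
    for p,yaw,th in wps:
        t=Rt(yaw,th); n=int(max(np.linalg.norm(p-fk(q)[0])/.025,((t*fk(q)[1].inv()).magnitude())/.075))+3
        q=drive(q,p,t,n=n)
        if np.abs(err(q,p,t)).max()>.01: return None,q
    return marg(q),q
if __name__=='__main__':
    print(ev([(PG,-.09,.21),(G,-.09,.21)]))
    rng=np.random.default_rng(0); res=[]
    for i in range(60):
        w=[(np.array([rng.uniform(.45,.75),rng.uniform(-.3,.3),rng.uniform(.3,.5)]),rng.uniform(-.8,.8),rng.uniform(-.3,.3)) for _ in range(rng.integers(1,3))]
        m,q=ev(w+[(PG,-.09,.21),(G,-.09,.21)])
        if m is not None: res.append((m,w,q))
    res.sort(key=lambda r:-r[0])
    for m,w,q in res[:5]: print(round(m,3),[(a.round(2).tolist(),round(b_,2),round(c,2)) for a,b_,c in w],q.round(2))
E
timeout 560 python3 srch.py
```

```text
(None, array([ 1.58703561, -0.30596256, -1.53424834,  2.28714592, -0.49507996,
        0.65696031, -1.28270895]))
0.166 [([0.48, -0.06, 0.47], -0.04, 0.25), ([0.68, 0.25, 0.33], -0.68, -0.26)] [-0.14  0.43 -0.03  2.16  0.19  0.36 -2.  ]
0.014 [([0.53, -0.28, 0.3], 0.5, 0.25), ([0.63, 0.14, 0.41], 0.7, 0.19)] [ 0.43  0.52 -0.7   2.14  0.84  0.52 -2.56]
0.004 [([0.49, 0.12, 0.46], 0.77, 0.21)] [ 0.44  0.53 -0.71  2.14  0.85  0.53 -2.57]
0.002 [([0.53, -0.21, 0.44], 0.55, 0.11), ([0.56, 0.05, 0.41], 0.7, -0.07)] [ 0.44  0.53 -0.72  2.14  0.86  0.53 -2.57]
```

```bash
python3 - <<'E'
from h import *
plan([.48,-.06,.47],Rt(-.04,.25))
E
```

```text
travel [165.7, 83.1, -239.8] turn [0.0115, -0.1923, -0.0497] n 6.1 to [ 0.48 -0.06  0.47]
```

send_rows --fingers '[85, 85, 85, 85, 85, 85, 85]' --travel '[[166, 83, -240], [166, 83, -240], [166, 83, -240], [166, 83, -240], [166, 83, -240], [166, 83, -240], [166, 83, -240]]' --turn '[[0.012, -0.192, -0.05], [0.012, -0.192, -0.05], [0.012, -0.192, -0.05], [0.012, -0.192, -0.05], [0.012, -0.192, -0.05], [0.012, -0.192, -0.05], [0.012, -0.192, -0.05]]'

```text
t: 4.75
ee_pos: [0.4808, -0.0615, 0.4732]
eef_rot: [0.992, -0.02, 0.126, 0.003]
wrist_force: [0.6, 0.2, -0.4]
finger_gap: 0.0851
```

```bash
python3 - <<'E'
from h import *
s=st();print(np.round(s['joint_pos'],3))
plan([.68,.25,.33],Rt(-.68,-.26))
from srch import *
print(fk(np.array(s['joint_pos']))[0])
print(ev([(np.array([.68,.25,.33]),-.68,-.26),(PG,-.09,.21),(G,-.09,.21)],np.array(s['joint_pos'])))
E
```

```text
t 4.75 p [ 0.4808 -0.0615  0.4732] q [ 0.9918 -0.0204  0.1258  0.0031] gap 0.08509549576652872 F [ 0.6  0.2 -0.4]
[ 1.312 -0.238 -0.996  1.767 -0.276  1.266 -1.256]
travel [144.6, -319.5, 184.9] turn [0.0034, -0.495, 0.6456] n 7.9 to [0.68 0.25 0.33]
[ 0.48067423 -0.06158409  0.47344998]
(np.float64(0.14626328192075544), array([-0.11548148,  0.41869647, -0.04735564,  2.19023137,  0.21419039,
        0.33626328, -2.0129248 ]))
```

send_rows --fingers '[85, 85, 85, 85, 85, 85, 85, 85]' --travel '[[145, -320, 185], [145, -320, 185], [145, -320, 185], [145, -320, 185], [145, -320, 185], [145, -320, 185], [145, -320, 185], [145, -320, 185]]' --turn '[[0.003, -0.495, 0.646], [0.003, -0.495, 0.646], [0.003, -0.495, 0.646], [0.003, -0.495, 0.646], [0.003, -0.495, 0.646], [0.003, -0.495, 0.646], [0.003, -0.495, 0.646], [0.003, -0.495, 0.646]]'

```text
t: 5.55
ee_pos: [0.5974, 0.1296, 0.3744]
eef_rot: [0.943, -0.308, -0.116, -0.042]
wrist_force: [-0.1, 0.1, -0.6]
finger_gap: 0.0847
```

```bash
python3 - <<'E'
from h import *
s=st();print(np.round(s['joint_pos'],3))
from srch import *
q=np.array(s['joint_pos'])
for w in ([(PG,-.09,.21),(G,-.09,.21)],[(np.array([.5,.04,.3]),-.09,.1),(PG,-.09,.21),(G,-.09,.21)]): print(ev(w,q))
plan([.5,.04,.3],Rt(-.09,.1))
E
```

```text
t 5.55 p [0.5974 0.1296 0.3744] q [ 0.9435 -0.3078 -0.1156 -0.0419] gap 0.08465535609054574 F [-0.1  0.1 -0.6]
[ 0.298  0.505 -0.695  1.334  0.106  1.54  -2.565]
(np.float64(0.11353303497569867), array([ 0.28833139,  0.47130267, -0.5195897 ,  2.1775289 ,  0.71331154,
        0.43416853, -2.45646697]))
(np.float64(0.11914029810604188), array([ 0.2823229 ,  0.46977122, -0.5124197 ,  2.17771462,  0.70668949,
        0.43188538, -2.4508597 ]))
travel [-7.0, 130.4, 77.4] turn [-0.0476, 0.3358, -0.5423] n 4.3 to [0.5  0.04 0.3 ]
```

```bash
python3 - <<'E'
from srch import *
q=np.array([ 0.298,0.505,-0.695,1.334,0.106,1.54,-2.565])
for w2 in [(np.array([.68,.25,.33]),-.68,-.26),(np.array([.68,.25,.33]),-.3,0),(np.array([.68,.0,.33]),-.5,0),(np.array([.6,.2,.33]),-.9,0),(np.array([.55,.25,.33]),-.9,.2)]:
    print(ev([w2],q)); print(ev([w2,(PG,-.09,.21),(G,-.09,.21)],q))
E
```

```text
(np.float64(0.0031137397559759528), array([-0.21398806,  0.66391436, -0.13805041,  1.07681947, -0.13445745,
        1.5456929 , -2.56688626]))
(np.float64(0.15022484129737096), array([-0.08218306,  0.41971346, -0.0861818 ,  2.18961276,  0.2607585 ,
        0.34022484, -2.05573003]))
(np.float64(0.06057698941030676), array([ 0.01178756,  0.63705191, -0.69278585,  1.215237  ,  0.3943516 ,
        1.42099584, -2.50942301]))
(np.float64(0.10418472109911736), array([ 0.29841022,  0.473937  , -0.53163511,  2.17721843,  0.72438069,
        0.43806754, -2.46581528]))
(np.float64(0.23629511344075427), array([ 0.37737369,  0.53393967, -0.64088743,  1.35308504,  0.31666144,
        1.35678737, -2.33370489]))
(np.float64(0.1041618657504988), array([ 0.29843495,  0.47394357, -0.53166471,  2.17721767,  0.7244078 ,
        0.43807721, -2.46583813]))
(np.float64(0.005636344489024392), array([-0.9226445 ,  0.45681598,  0.79120026,  1.52384614, -0.33162617,
        1.2998712 , -2.56436366]))
(np.float64(0.1552336157963184), array([-0.53815295,  0.45399041,  0.44883125,  2.20463093, -0.43144145,
        0.34523362, -1.41615022]))
(np.float64(0.004433922144778446), array([-1.46822624,  0.61885081,  1.32972831,  1.6466383 , -0.44163901,
        1.25677531, -2.56556608]))
(np.float64(0.2050690952700835), array([-0.70778979,  0.50354612,  0.65773131,  2.20968571, -0.70141398,
        0.3950691 , -1.16947228]))
```

```bash
python3 - <<'E'
from h import *
plan([.68,.25,.33],Rt(-.68,-.26))
E
```

```text
travel [6.8, -145.6, 45.3] turn [0.0044, -0.0133, 0.0487] n 3.1 to [0.68 0.25 0.33]
```

send_rows --fingers '[85, 85, 85, 85, 85]' --travel '[[7, -146, 45], [7, -146, 45], [7, -146, 45], [7, -146, 45], [7, -146, 45]]' --turn '[[0.004, -0.013, 0.05], [0.004, -0.013, 0.05], [0.004, -0.013, 0.05], [0.004, -0.013, 0.05], [0.004, -0.013, 0.05]]'

```text
t: 6.05
ee_pos: [0.6784, 0.2532, 0.3309]
eef_rot: [0.936, -0.328, -0.12, -0.042]
wrist_force: [0.2, -0.2, 0.1]
finger_gap: 0.0852
```

```bash
python3 - <<'E'
from h import *
s=st();print(np.round(s['joint_pos'],3))
from srch import *
q=np.array(s['joint_pos'])
for w in ([(PG,-.09,.21),(G,-.09,.21)],): print(ev(w,q))
plan(PG+[-.02,0,.1],Rt(-.09,.21))
E
```

```text
t 6.05 p [0.6784 0.2532 0.3309] q [ 0.9362 -0.3277 -0.1203 -0.0415] gap 0.08518585637411549 F [ 0.2 -0.2  0.1]
[-0.224  0.661 -0.131  1.079 -0.134  1.545 -2.565]
(np.float64(0.14958624108343477), array([-0.08710504,  0.41954264, -0.08033419,  2.18967955,  0.25374343,
        0.33958624, -2.04919577]))
travel [6.8, 290.2, 90.3] turn [-0.0122, 0.4522, -0.5884] n 6.1 to [0.4847 0.0364 0.2422]
```

send_rows --fingers '[85, 85, 85, 85, 85, 85, 85, 85]' --travel '[[7, 290, 90], [7, 290, 90], [7, 290, 90], [7, 290, 90], [7, 290, 90], [7, 290, 90], [7, 290, 90], [7, 290, 90]]' --turn '[[-0.012, 0.452, -0.588], [-0.012, 0.452, -0.588], [-0.012, 0.452, -0.588], [-0.012, 0.452, -0.588], [-0.012, 0.452, -0.588], [-0.012, 0.452, -0.588], [-0.012, 0.452, -0.588], [-0.012, 0.452, -0.588]]'

```text
t: 6.85
ee_pos: [0.4843, 0.0302, 0.2454]
eef_rot: [0.993, -0.05, 0.107, 0.005]
wrist_force: [0.4, 0.1, 0.5]
finger_gap: 0.0851
```

```bash
python3 - <<'E'
from h import *
s=st();print(np.round(s['joint_pos'],3))
from srch import *
plan(PG,Rt(-.09,.21))
plan(G,Rt(-.09,.21))
c=arm.get_calibration('wrist'); im=snap('wrist','w2.png'); json.dump({k:np.array(v).tolist() for k,v in c.items()},open('w2.json','w'))
E
```

```text
t 6.85 p [0.4843 0.0302 0.2454] q [ 0.993  -0.0501  0.107   0.0049] gap 0.0851470245234755 F [0.4 0.1 0.5]
[-0.025  0.05  -0.134  2.122  0.087  0.764 -1.887]
travel [-2.8, -8.1, 105.0] turn [0.0012, -0.0047, -0.0107] n 2.1 to [0.5047 0.0364 0.1422]
travel [-10.1, -9.0, 185.3] turn [0.0012, -0.0047, -0.0107] n 3.7 to [0.5147 0.0364 0.0622]
```

View pics/w2.png

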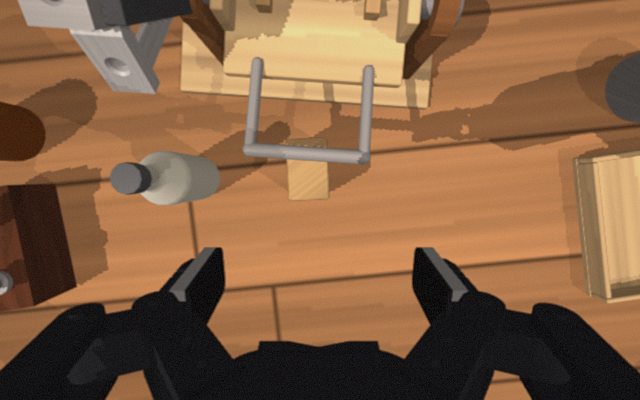

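```bash
python3 - <<'E'
from h import *
c=json.load(open('w2.json'))
for u in [(289,199),(328,198),(291,140),(326,139)]: print(onz(c,u,.08).round(4))
for u in [(248,151),(366,157)]: print('h',onz(c,u,.118).round(4))
E
```

```text
[0.5049 0.0571 0.08  ]
[0.5021 0.0191 0.08  ]
[0.5614 0.0491 0.08  ]
[0.559  0.0155 0.08  ]
h [0.5512 0.0836 0.118 ]
h [ 0.5361 -0.0154  0.118 ]
```

send_rows --fingers '[85, 85, 85, 85, 85, 85]' --travel '[[-4, -10, 50], [-6, -10, 100], [-8, -10, 145], [-10, -10, 170], [-10, -10, 185], [-10, -10, 185]]' --turn '[[0, -0.005, -0.011], [0, -0.005, -0.011], [0, -0.005, -0.011], [0, -0.005, -0.011], [0, -0.005, -0.011], [0, -0.005, -0.011]]'

```text
t: 7.5
ee_pos: [0.5163, 0.0412, 0.06]
eef_rot: [0.994, -0.042, 0.103, 0.005]
wrist_force: [-0.7, -0.1, 0.2]
finger_gap: 0.0851
```

send_rows --fingers '[30, 30, 30, 30, 30]' --travel '[[0, 0, 0], [0, 0, 0], [0, 0, 0], [0, 0, 0], [0, 0, 0]]' --turn '[[0, 0, 0], [0, 0, 0], [0, 0, 0], [0, 0, 0], [0, 0, 0]]'

```text
t: 8.0
ee_pos: [0.5168, 0.0402, 0.0636]
eef_rot: [0.993, -0.043, 0.106, 0.004]
wrist_force: [-2.1, -0.7, 7.0]
finger_gap: 0.0388
```

```bash
python3 - <<'E'
from h import *
s=st();print(np.round(s['joint_pos'],3))
snap('wrist','w3.png')
E
```

```text
t 8.0 p [0.5168 0.0402 0.0636] q [ 0.9935 -0.0426  0.1055  0.0044] gap 0.03880746909976888 F [-2.1 -0.7  7. ]
[-0.1    0.419 -0.075  2.186  0.248  0.342 -2.047]
```

View pics/w3.png

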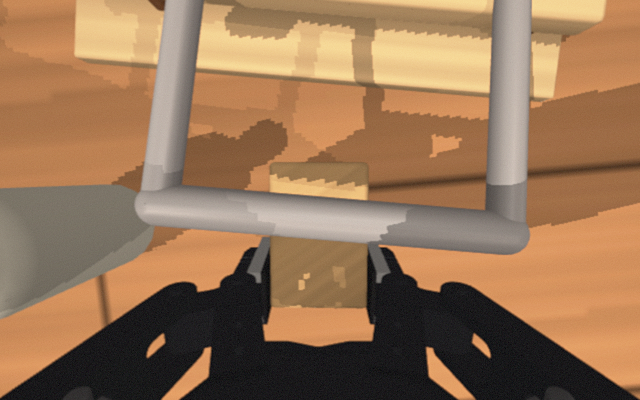

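```bash
python3 - <<'E'
from srch import *
from h import *
q=np.array(arm.state()['joint_pos']); t=R.from_quat(arm.state()['eef_rot'])
p0=np.array(arm.state()['ee_pos'])
W=[p0+[0,0,.006],p0+[-.045,-.01,.012],p0+[-.045,-.07,.1],np.array([.44,-.36,.2]),np.array([.44,-.36,.07])]
for p in W:
    q=drive(q,p,t,n=20+int(np.linalg.norm(p-fk(q)[0])/.025)); print(np.abs(err(q,p,t)).max().round(4),q.round(2)); plan(p,t)
E
```

```text
0.0 [-0.09  0.41 -0.08  2.18  0.24  0.36 -2.04]
travel [1.3, -0.0, -5.9] turn [0.0, 0.0, 0.0] n 0.1 to [0.5168 0.0402 0.0696]
0.0 [-0.09  0.33 -0.08  2.29  0.24  0.33 -2.04]
travel [-40.5, 13.8, -21.0] turn [0.0, 0.0, 0.0] n 1.0 to [0.4718 0.0302 0.0756]
0.0 [ 0.14  0.16 -0.16  2.23  0.09  0.55 -1.74]
travel [-17.0, 73.6, -105.9] turn [0.0, 0.0, 0.0] n 2.6 to [ 0.4718 -0.0298  0.1636]
0.0 [ 0.71  0.28  0.01  1.96 -0.19  0.74 -0.81]
travel [-12.7, 405.3, -142.3] turn [0.0, 0.0, 0.0] n 8.6 to [ 0.44 -0.36  0.2 ]
0.0 [ 0.74  0.49 -0.03  2.04 -0.25  0.46 -0.73]
travel [-40.0, 405.3, -15.2] turn [0.0, 0.0, 0.0] n 8.2 to [ 0.44 -0.36  0.07]
```

send_rows --fingers '[30, 30, 30, 30, 30, 30]' --travel '[[1, 0, -6], [-20, 7, -14], [-40, 14, -21], [-40, 14, -21], [-29, 43, -62], [-17, 74, -106]]' --turn '[[0, 0, 0], [0, 0, 0], [0, 0, 0], [0, 0, 0], [0, 0, 0], [0, 0, 0]]'

```text
t: 8.65
ee_pos: [0.4698, -0.0252, 0.1568]
eef_rot: [0.994, -0.04, 0.102, 0.004]
wrist_force: [2.0, -1.4, -0.7]
finger_gap: 0.0385
```

```bash
python3 - <<'E'
from h import *
s=st();print(np.round(s['joint_pos'],3))
t=Rt(-.09,.21)
plan([.43,-.355,.16],t)
snap('wrist','w4.png')
E
```

```text
t 8.65 p [ 0.4698 -0.0252  0.1568] q [ 0.994  -0.0398  0.1022  0.004 ] gap 0.038493917566289976 F [ 2.  -1.4 -0.7]
[ 0.152  0.168 -0.184  2.235  0.102  0.539 -1.759]
travel [-12.3, 331.9, -5.9] turn [-0.0021, 0.005, 0.0096] n 6.6 to [ 0.43  -0.355  0.16 ]
```

View pics/w4.png

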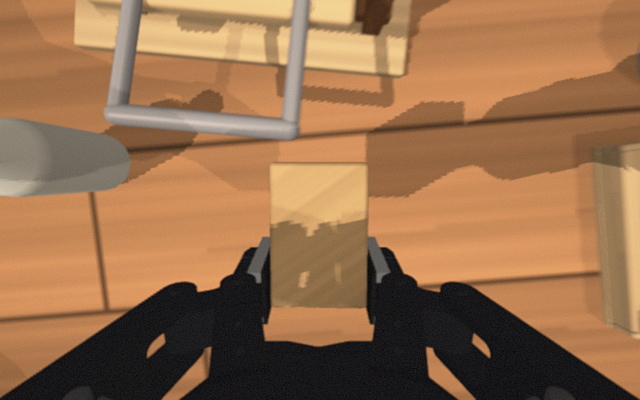

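Chock is held and clear of the handle. On to the tray.

send_rows --fingers '[30, 30, 30, 30, 30, 30, 30, 30]' --travel '[[-12, 332, -6], [-12, 332, -6], [-12, 332, -6], [-12, 332, -6], [-12, 332, -6], [-12, 332, -6], [-12, 332, -6], [-12, 332, -6]]' --turn '[[0, 0, 0], [0, 0, 0], [0, 0, 0], [0, 0, 0], [0, 0, 0], [0, 0, 0], [0, 0, 0], [0, 0, 0]]'

```text
t: 9.5
ee_pos: [0.4282, -0.3632, 0.161]
eef_rot: [0.993, -0.047, 0.105, 0.007]
wrist_force: [-0.0, 0.9, -2.1]
finger_gap: 0.0392
```

```bash
python3 - <<'E'
from h import *
s=st();print(np.round(s['joint_pos'],3))
t=R.from_quat(s['eef_rot'])
plan([.43,-.355,.072],t)
snap('wrist','w5.png')
c=arm.get_calibration('wrist')
E
```

```text
t 9.5 p [ 0.4282 -0.3632  0.161 ] q [ 0.9934 -0.0466  0.1048  0.0071] gap 0.03923290823553849 F [-0.   0.9 -2.1]
[ 0.775  0.325 -0.052  2.006 -0.173  0.646 -0.808]
travel [-17.6, -8.7, 87.2] turn [0.0, 0.0, 0.0] n 1.8 to [ 0.43  -0.355  0.072]
```

View pics/w5.png

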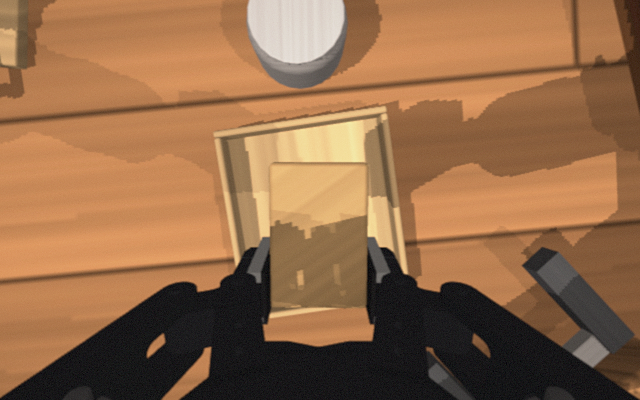

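```bash
python3 - <<'E'
from h import *
c=arm.get_calibration('wrist')
for u in [(216,135),(386,107),(408,270),(236,262),(300,316)]: print(onz(c,u,.03).round(4))
E
```

```text
[ 0.5107 -0.2795  0.03  ]
[ 0.5211 -0.4256  0.03  ]
[ 0.379  -0.4341  0.03  ]
[ 0.3998 -0.2847  0.03  ]
[ 0.3463 -0.3359  0.03  ]
```

```bash
python3 - <<'E'
from h import *
plan([.418,-.356,.072],Rt(.03,.208))
E
```

```text
travel [-29.3, -2.7, 84.3] turn [0.0266, -0.0013, -0.1179] n 1.8 to [ 0.418 -0.356  0.072]
```

send_rows --fingers '[30, 30, 30, 30, 30]' --travel '[[-15, -2, 40], [-29, -3, 70], [-29, -3, 84], [-29, -3, 84], [-29, -3, 84]]' --turn '[[0.02, 0, -0.1], [0.02, 0, -0.118], [0.02, 0, -0.118], [0.02, 0, -0.118], [0.02, 0, -0.118]]'

```text
t: 10.05
ee_pos: [0.4205, -0.3518, 0.0728]
eef_rot: [0.994, 0.018, 0.105, 0.001]
wrist_force: [0.6, -0.6, -1.3]
finger_gap: 0.039
```

```bash
python3 - <<'E'
from h import *
s=st();print(np.round(s['joint_pos'],3), R.from_quat(s['eef_rot']).as_matrix().round(3))
E
```

```text
t 10.05 p [ 0.4205 -0.3518  0.0728] q [9.944e-01 1.770e-02 1.046e-01 8.000e-04] gap 0.039035281779116686 F [ 0.6 -0.6 -1.3]
[ 0.83   0.464 -0.11   2.067 -0.206  0.466 -0.622] [[ 0.977  0.035  0.208]
 [ 0.035 -0.999  0.002]
 [ 0.208  0.005 -0.978]]
```

send_rows --fingers '[30, 30, 62, 62, 62, 62]' --travel '[[0, 0, 2], [-0.5, 0, 3], [-0.5, 0, 3], [-0.5, 0, 3], [-0.5, 0, 3], [-0.5, 0, 3]]' --turn '[[0, 0, 0], [0, 0, 0], [0, 0, 0], [0, 0, 0], [0, 0, 0], [0, 0, 0]]'

```text
t: 10.65
ee_pos: [0.4194, -0.3525, 0.0694]
eef_rot: [0.994, 0.017, 0.104, 0.001]
wrist_force: [0.5, 0.5, 0.2]
finger_gap: 0.0619
```

send_rows --fingers '[62, 62, 62, 62, 62]' --travel '[[0, 0, -40], [0, 0, -90], [20, 0, -140], [20, 0, -140], [20, 0, -140]]' --turn '[[0, 0, 0], [0, 0, 0], [0, 0, 0], [0, 0, 0], [0, 0, 0]]'

```text
t: 11.15
ee_pos: [0.411, -0.3528, 0.2125]
eef_rot: [0.994, 0.018, 0.106, 0.003]
wrist_force: [-0.9, -0.2, -0.3]
finger_gap: 0.062
```

```bash
python3 - <<'E'
from h import *
s=st();print(np.round(s['joint_pos'],3))
snap('wrist','w6.png')
E
```

```text
t 11.15 p [ 0.411  -0.3528  0.2125] q [0.9942 0.0177 0.1058 0.0025] gap 0.06203134102863673 F [-0.9 -0.2 -0.3]
[ 0.829  0.229 -0.088  1.995 -0.177  0.768 -0.673]
```

View pics/w6.png

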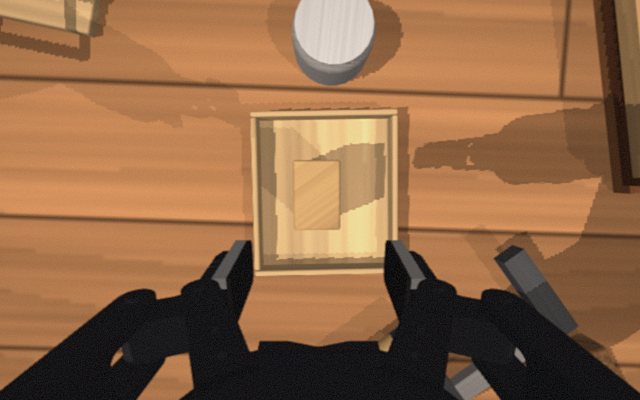

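```bash
python3 - <<'E'
from srch import *
from h import *
q=np.array(arm.state()['joint_pos'])
for p,th in [([.44,-.2,.25],.1),([.53,.034,.2],0),([.548,.034,.138],0),([.5611,.032,.0745],0)]:
    t=Rt(-.1,th); p=np.array(p); q=drive(q,p,t,n=20+int(np.linalg.norm(p-fk(q)[0])/.025)); print(np.abs(err(q,p,t)).max().round(4),q.round(2));
plan([.53,.034,.2],Rt(-.1,0))
E
```

```text
0.0 [ 0.55  0.11 -0.17  2.03 -0.01  0.91 -1.28]
0.0 [ 0.16  0.32 -0.33  1.89  0.13  0.94 -1.9 ]
0.0 [ 0.14  0.44 -0.31  1.9   0.17  0.83 -1.93]
0.0 [ 0.11  0.55 -0.28  1.9   0.22  0.72 -1.96]
travel [128.8, -381.5, 35.8] turn [-0.0082, -0.2093, 0.1346] n 8.1 to [0.53  0.034 0.2  ]
```

send_rows --fingers '[0, 0, 0, 0, 0, 0, 0, 0]' --travel '[[129, -382, 36], [129, -382, 36], [129, -382, 36], [129, -382, 36], [129, -382, 36], [129, -382, 36], [129, -382, 36], [129, -382, 36]]' --turn '[[-0.008, -0.209, 0.135], [-0.008, -0.209, 0.135], [-0.008, -0.209, 0.135], [-0.008, -0.209, 0.135], [-0.008, -0.209, 0.135], [-0.008, -0.209, 0.135], [-0.008, -0.209, 0.135], [-0.008, -0.209, 0.135]]'

```text
t: 12.0
ee_pos: [0.5194, 0.0054, 0.1982]
eef_rot: [0.999, -0.05, -0.002, -0.0]
wrist_force: [1.8, -0.9, -0.7]
finger_gap: 0.0002
```

```bash
python3 - <<'E'
from h import *
s=st();print(np.round(s['joint_pos'],3))
plan([.547,.034,.140],Rt(-.12,0))
E
```

```text
t 12.0 p [0.5194 0.0054 0.1982] q [ 9.987e-01 -5.030e-02 -2.200e-03 -4.000e-04] gap 0.0002464781778734756 F [ 1.8 -0.9 -0.7]
[ 0.144  0.302 -0.243  1.922  0.087  0.932 -1.812]
travel [24.8, -31.2, 58.2] turn [-0.0006, 0.0044, 0.0193] n 1.4 to [0.547 0.034 0.14 ]
```

send_rows --fingers '[0, 0]' --travel '[[0, 0, 0], [0, 0, 0]]' --turn '[[0, 0, 0], [0, 0, 0]]'

```text
t: 12.2
ee_pos: [0.5194, 0.0052, 0.1983]
eef_rot: [0.999, -0.048, -0.002, -0.001]
wrist_force: [-0.0, -0.1, -0.8]
finger_gap: 0.0001
```

```bash
python3 - <<'E'
from h import *
s=st()
plan([.547,.034,.138],Rt(-.12,0))
plan([.560,.032,.080],Rt(-.12,0))
snap('wrist','w7.png'); snap('side','s7.png')
c=arm.get_calibration('wrist'); json.dump({k:np.array(v).tolist() for k,v in c.items()},open('w7.json','w'))
E
```

```text
t 12.2 p [0.5194 0.0052 0.1983] q [ 9.988e-01 -4.820e-02 -2.300e-03 -6.000e-04] gap 0.00014911147680540663 F [-0.  -0.1 -0.8]
travel [25.0, -31.2, 60.2] turn [-0.001, 0.0047, 0.0235] n 1.4 to [0.547 0.034 0.138]
travel [38.4, -30.4, 118.1] turn [-0.001, 0.0047, 0.0235] n 2.6 to [0.56  0.032 0.08 ]
```

View pics/w7.png

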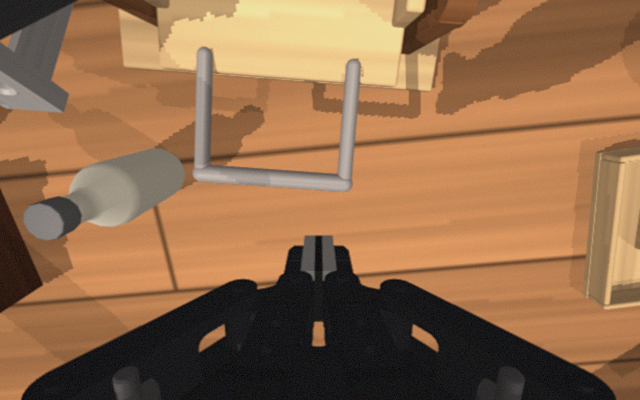

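```bash
python3 - <<'E'
from h import *
c=json.load(open('w7.json'))
for u in [(199,174),(348,184)]: print('h',onz(c,u,.118).round(4))
E
```

```text
h [0.5517 0.0809 0.118 ]
h [ 0.5344 -0.0196  0.118 ]
```

send_rows --fingers '[0, 0, 0, 0]' --travel '[[25, -31, 40], [25, -31, 58], [25, -31, 58], [25, -31, 58]]' --turn '[[0, 0.005, 0.023], [0, 0.005, 0.023], [0, 0.005, 0.023], [0, 0.005, 0.023]]'

```text
t: 12.7
ee_pos: [0.5477, 0.0299, 0.142]
eef_rot: [0.998, -0.063, 0.001, 0.0]
wrist_force: [-0.1, -0.1, 0.0]
finger_gap: 0.0003
```

```bash
python3 - <<'E'
from h import *
s=st()
for z,a in [(.120,.1),(.1,.3),(.085,.44),(.078,.5)]: 
    plan([.6676-.125*np.cos(a)*.985,.0347-.003*a/.5,z],Rt(-.12,0))
E
```

```text
t 12.7 p [0.5477 0.0299 0.142 ] q [ 9.98e-01 -6.29e-02  1.10e-03  2.00e-04] gap 0.0003438974364371286 F [-0.1 -0.1  0. ]
travel [-3.2, -3.9, 22.0] turn [0.0003, -0.0022, -0.006] n 0.5 to [0.5451 0.0341 0.12  ]
travel [1.8, -3.3, 42.0] turn [0.0003, -0.0022, -0.006] n 0.8 to [0.55   0.0329 0.1   ]
travel [8.0, -3.2, 57.0] turn [0.0003, -0.0022, -0.006] n 1.2 to [0.5562 0.0321 0.085 ]
travel [11.4, -3.3, 64.0] turn [0.0003, -0.0022, -0.006] n 1.3 to [0.5595 0.0317 0.078 ]
```

Push down along the handle's arc, in small steps.

send_rows --fingers '[0, 0, 0, 0, 0, 0]' --travel '[[-2, -3, 12], [-2, -3, 24], [0, -3, 34], [3, -3, 44], [7, -3, 53], [10, -3, 60]]' --turn '[[0, 0, 0], [0, 0, 0], [0, 0, 0], [0, 0, 0], [0, 0, 0], [0, 0, 0]]'

```text
t: 13.3
ee_pos: [0.5589, 0.0331, 0.0814]
eef_rot: [0.998, -0.062, 0.002, 0.0]
wrist_force: [-0.8, -3.5, 5.0]
finger_gap: 0.0001
```

```bash
python3 - <<'E'
from h import *
s=st()
plan([.5605,.032,.0745],Rt(-.12,0))
snap('side','s8.png')
im=cv2.imread('pics/s8.png'); cv2.imwrite('pics/s8z.png',cv2.resize(im[180:300,200:360],None,fx=5,fy=5,interpolation=cv2.INTER_CUBIC))
E
```

```text
t 13.3 p [0.5589 0.0331 0.0814] q [ 0.9981 -0.062   0.0015  0.    ] gap 0.00011835370442754129 F [-0.8 -3.5  5. ]
travel [1.7, 0.9, 6.9] turn [-0.0002, -0.003, -0.0041] n 0.1 to [0.5605 0.032  0.0745]
```

View pics/s8z.png

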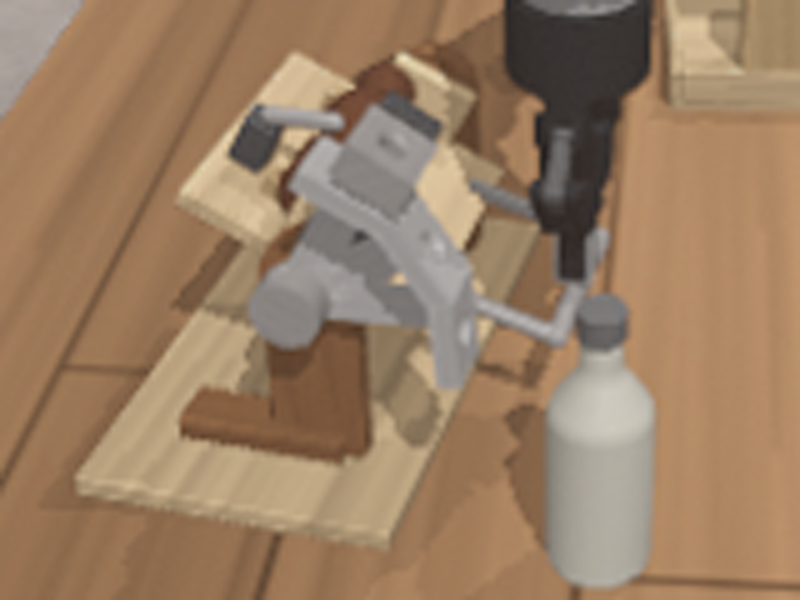

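send_rows --fingers '[0, 0, 0, 0]' --travel '[[1, 0, 4], [2, 1, 7], [2, 1, 7], [2, 1, 7]]' --turn '[[0, 0, 0], [0, 0, 0], [0, 0, 0], [0, 0, 0]]'

```text
t: 13.75
ee_pos: [0.5606, 0.0332, 0.0753]
eef_rot: [0.998, -0.061, 0.002, -0.001]
wrist_force: [0.3, 0.0, 0.8]
finger_gap: 0.0001
```

```bash
python3 - <<'E'
from h import *
s=st()
plan(np.array(s['ee_pos'])+[-.03,0,.13],Rt(-.12,0))
E
```

```text
t 13.75 p [0.5606 0.0332 0.0753] q [ 9.981e-01 -6.140e-02  1.800e-03 -6.000e-04] gap 5.216047996242855e-05 F [0.3 0.  0.8]
travel [-29.3, 3.5, -130.1] turn [-0.0014, -0.0035, -0.0029] n 2.7 to [0.5306 0.0332 0.2053]
```

send_rows --fingers '[0, 0, 0, 0, 0]' --travel '[[-8, 0, -40], [-18, 2, -80], [-29, 3, -130], [-29, 3, -130], [-29, 3, -130]]' --turn '[[0, 0, 0], [0, 0, 0], [0, 0, 0], [0, 0, 0], [0, 0, 0]]'

```text
t: 14.25
ee_pos: [0.5318, 0.0334, 0.207]
eef_rot: [0.998, -0.062, 0.004, -0.0]
wrist_force: [0.1, -1.2, -1.3]
finger_gap: -0.0
```

```bash
python3 - <<'E'
from h import *
s=st()
snap('wrist','w9.png'); c=arm.get_calibration('wrist'); json.dump({k:np.array(v).tolist() for k,v in c.items()},open('w9.json','w'))
snap('side','s9.png'); im=cv2.imread('pics/s9.png'); cv2.imwrite('pics/s9z.png',cv2.resize(im[180:300,200:360],None,fx=5,fy=5,interpolation=cv2.INTER_CUBIC))
E
```

```text
t 14.25 p [0.5318 0.0334 0.207 ] q [ 9.981e-01 -6.150e-02  3.800e-03 -5.000e-04] gap -1.69630189868565e-06 F [ 0.1 -1.2 -1.3]
```

View pics/w9.png

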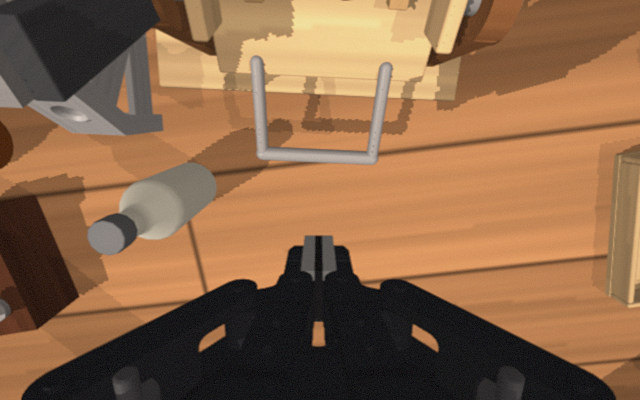

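View pics/s9z.png

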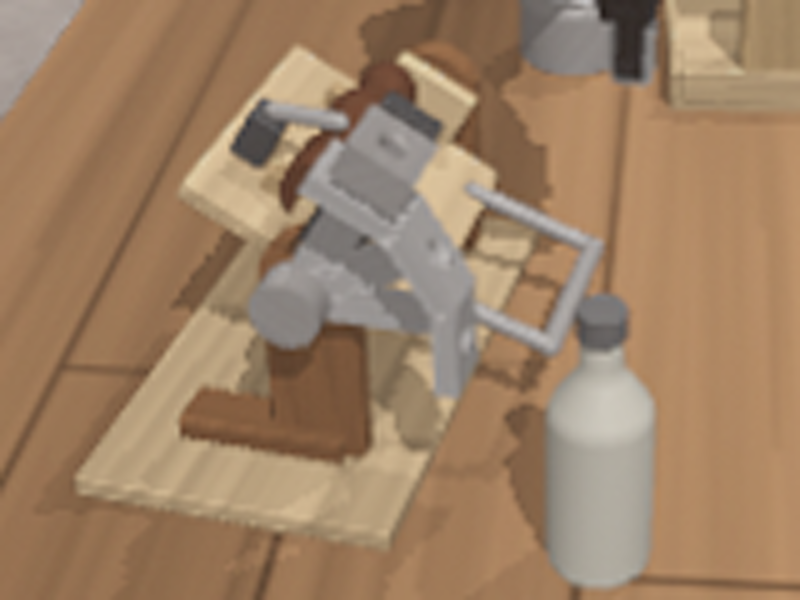

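```bash
python3 - <<'E'
from h import *
c=json.load(open('w9.json')); cs=arm.get_calibration('side')
for w,sd in [((261,155),(548,348)),((377,160),(598,242))]:
    p,e=tri(c,w,cs,(199.6+sd[0]/5,179.6+sd[1]/5)); print(p.round(4),round(e,4), np.arcsin((.12-p[2])/.125))
E
```

```text
[0.568  0.0804 0.0579] 0.0054 0.519649025965266
[ 0.5497 -0.0208  0.0583] 0.0025 0.5163820625028632
```

```bash
cat > s2.py <<'E'
from srch import *
from h import *
q=np.array(arm.state()['joint_pos'])
def go(q,L):
    for p,yaw,th in L:
        t=Rt(yaw,th); p=np.array(p); q=drive(q,p,t,n=20+int(np.linalg.norm(p-fk(q)[0])/.025)); print(p.round(3),yaw,th,np.abs(err(q,p,t)).max().round(4),q.round(2),marg(q).round(2))
    return q
if __name__=='__main__':
    print(q.round(2))
    G0=np.array([.6324,.1535,.2213]); ax=np.array([-.5*np.cos(.1708),.5*np.sin(.1708),.866])
    go(q,[([.47,.37,.25],.05,0),([.513,.37,.086],.05,0),([.513,.37,.25],.05,0),([.5,.25,.35],-.05,.2),(G0+ax*.1,-.17,.5236),(G0+ax*.025,-.17,.5236)])
E
python3 s2.py
python3 - <<'E'
import sys; sys.path.insert(0,'.')
E
```

```text
[ 0.1   0.31 -0.26  1.89  0.1   0.95 -1.89]
[0.47 0.37 0.25] 0.05 0 0.0 [-0.38  0.4  -0.43  1.68  0.18  1.1  -2.38] 0.19
[0.513 0.37  0.086] 0.05 0 0.0 [-0.41  0.64 -0.36  1.71  0.29  0.84 -2.41] 0.16
[0.513 0.37  0.25 ] 0.05 0 0.0 [-0.36  0.46 -0.41  1.59  0.2   1.13 -2.34] 0.23
[0.5  0.25 0.35] -0.05 0.2 0.0 [-0.24  0.13 -0.37  1.79  0.19  1.08 -2.31] 0.26
[0.583 0.162 0.308] -0.17 0.5236 0.0 [-0.75  0.09  0.27  2.02  0.47  0.66 -2.55] 0.02
[0.62  0.156 0.243] -0.17 0.5236 0.0 [-0.71  0.24  0.3   2.02  0.47  0.5  -2.54] 0.03
```

```bash
python3 - <<'E'
from h import *
plan([.475,.37,.25],Rt(.05,0))
from s2 import *
G0=np.array([.6324,.1535,.2213]); ax=np.array([-.5*np.cos(.1708),.5*np.sin(.1708),.866])
q=go(q,[([.47,.37,.25],.05,0),([.513,.37,.086],.05,0),([.513,.37,.25],.05,0)])
for d in (-.3,-.6):
  qq=q
  for p in ([.5,.25,.35],G0+ax*.1,G0+ax*.025):
    t=(Rt(-.05,.25) if p[0]==.5 else Rt(-.17,.5236))*R.from_euler('z',d); p=np.array(p); qq=drive(qq,p,t,n=20+int(np.linalg.norm(p-fk(qq)[0])/.025)); print(d,np.abs(err(qq,p,t)).max().round(4),qq.round(2),marg(qq).round(2))
E
```

```text
travel [-96.4, -327.6, -45.6] turn [-0.0003, -0.0029, -0.1734] n 6.9 to [0.475 0.37  0.25 ]
[0.47 0.37 0.25] 0.05 0 0.0 [-0.38  0.4  -0.43  1.68  0.18  1.1  -2.38] 0.19
[0.513 0.37  0.086] 0.05 0 0.0 [-0.41  0.64 -0.36  1.71  0.29  0.84 -2.41] 0.16
[0.513 0.37  0.25 ] 0.05 0 0.0 [-0.36  0.46 -0.41  1.59  0.2   1.13 -2.34] 0.23
-0.3 0.0 [-0.22  0.1  -0.42  1.83  0.23  1.03 -2.05] 0.41
-0.3 0.0 [-0.19  0.11 -0.32  2.    0.57  0.69 -2.33] 0.24
-0.3 0.0 [-0.2   0.25 -0.28  2.    0.71  0.58 -2.44] 0.13
-0.6 0.0 [-0.18  0.11 -0.46  1.83  0.24  1.04 -1.76] 0.42
-0.6 0.0 [-0.15  0.11 -0.37  2.    0.58  0.7  -2.03] 0.42
-0.6 0.0 [-0.17  0.25 -0.32  2.    0.73  0.58 -2.16] 0.39
```

Twisting about the tool axis by −0.6 at the guide gives comfortable margins. Going to look at the pin.

send_rows --fingers '[60, 60, 60, 60, 60, 60, 60, 60]' --travel '[[-96, -328, -46], [-96, -328, -46], [-96, -328, -46], [-96, -328, -46], [-96, -328, -46], [-96, -328, -46], [-96, -328, -46], [-96, -328, -46]]' --turn '[[0, 0, -0.173], [0, 0, -0.173], [0, 0, -0.173], [0, 0, -0.173], [0, 0, -0.173], [0, 0, -0.173], [0, 0, -0.173], [0, 0, -0.173]]'

```text
t: 15.15
ee_pos: [0.4718, 0.3786, 0.2502]
eef_rot: [1.0, 0.03, 0.0, -0.002]
wrist_force: [0.3, -0.5, 0.4]
finger_gap: 0.0599
```

```bash
python3 - <<'E'
from h import *
s=st();print(np.round(s['joint_pos'],3))
c=arm.get_calibration('wrist'); snap('wrist','w10.png'); json.dump({k:np.array(v).tolist() for k,v in c.items()},open('w10.json','w'))
E
```

```text
t 15.15 p [0.4718 0.3786 0.2502] q [ 9.995e-01  3.010e-02  5.000e-04 -2.400e-03] gap 0.059949520818215904 F [ 0.3 -0.5  0.4]
[-0.391  0.41  -0.429  1.664  0.183  1.104 -2.381]
```

View pics/w10.png

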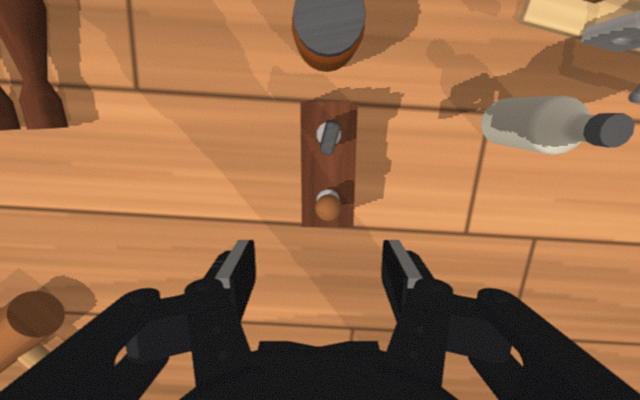

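```bash
python3 - <<'E'
import cv2
im=cv2.imread('pics/w10.png'); cv2.imwrite('pics/w10z.png',cv2.resize(im[90:240,280:380],None,fx=4,fy=4,interpolation=cv2.INTER_CUBIC))
E
```

```text
(no output)
```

View pics/w10z.png

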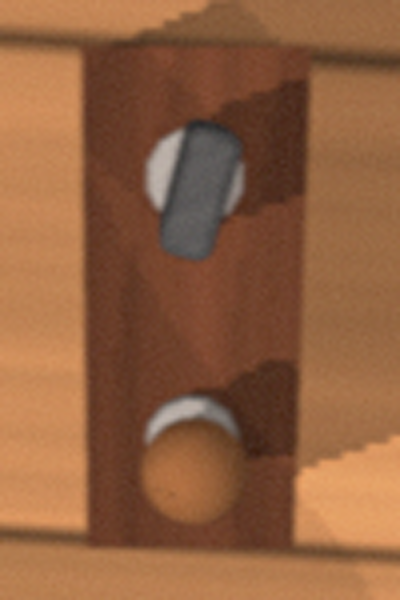

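```bash
python3 - <<'E'
from h import *
c=json.load(open('w10.json'))
zz=lambda x,y:(279.6+x/4,89.6+y/4)
for q in [(193,120),(243,133),(212,260),(160,245)]: print(onz(c,zz(*q),.111).round(4))
cen=onz(c,zz(202,190),.111); a=onz(c,zz(218,126),.111);b=onz(c,zz(186,252),.111); print('cen',cen,'yaw',np.arctan2((a-b)[1],(a-b)[0]), np.linalg.norm(a-b))
print('disc',[onz(c,zz(*q),.065).round(4) for q in [(195,175),(146,172),(244,195)]])
print('rack',[onz(c,zz(*q),.06).round(4) for q in [(84,45),(308,45),(295,545),(88,545)]])
E
```

```text
[0.5306 0.3752 0.111 ]
[0.5287 0.3646 0.111 ]
[0.5019 0.3691 0.111 ]
[0.5044 0.3804 0.111 ]
cen [0.51645859 0.37226974 0.111     ] yaw -0.18138879130183785 0.02695907587390671
disc [array([0.516 , 0.3725, 0.065 ]), array([0.5159, 0.3845, 0.065 ]), array([0.5119, 0.3601, 0.065 ])]
rack [array([0.5449, 0.4014, 0.06  ]), array([0.5482, 0.3471, 0.06  ]), array([0.4191, 0.3385, 0.06  ]), array([0.4156, 0.3944, 0.06  ])]
```

```bash
python3 - <<'E'
from h import *
plan([.516,.372,.13],Rt(-.18,0))
plan([.516,.372,.085],Rt(-.18,0))
E
```

```text
travel [42.3, 5.0, 119.5] turn [-0.0012, -0.0009, 0.2368] n 2.5 to [0.516 0.372 0.13 ]
travel [42.3, 5.1, 164.5] turn [-0.0012, -0.0009, 0.2368] n 3.4 to [0.516 0.372 0.085]
```

send_rows --fingers '[50, 50, 50, 50, 50, 50, 50]' --travel '[[25, 3, 30], [42, 5, 65], [42, 5, 105], [42, 5, 135], [42, 5, 155], [42, 5, 164], [42, 5, 164]]' --turn '[[0, 0, 0.12], [0, 0, 0.237], [0, 0, 0.237], [0, 0, 0.237], [0, 0, 0.237], [0, 0, 0.237], [0, 0, 0.237]]'

```text
t: 15.9
ee_pos: [0.5184, 0.3652, 0.085]
eef_rot: [0.996, -0.094, 0.001, 0.001]
wrist_force: [-0.7, -0.5, 0.6]
finger_gap: 0.0499
```

```bash
python3 - <<'E'
from h import *
s=st(); plan([.516,.372,.085],Rt(-.18,0))
c=arm.get_calibration('wrist'); snap('wrist','w11.png')
E
```

```text
t 15.9 p [0.5184 0.3652 0.085 ] q [ 9.955e-01 -9.420e-02  6.000e-04  1.500e-03] gap 0.04985996235315157 F [-0.7 -0.5  0.6]
travel [-3.6, -6.2, -0.1] turn [0.0028, -0.0015, -0.0088] n 0.1 to [0.516 0.372 0.085]
```

View pics/w11.png

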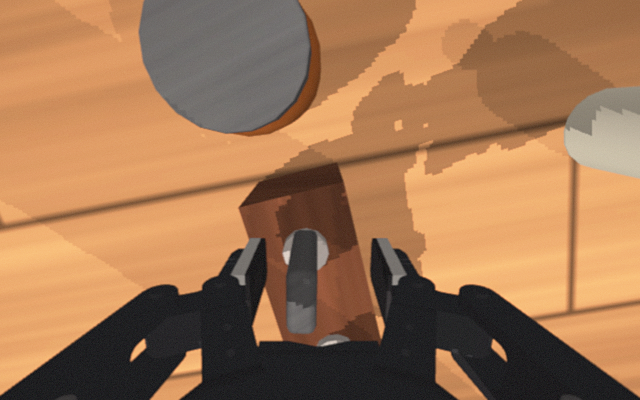

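send_rows --fingers '[50, 50, 5, 5, 5, 5, 5]' --travel '[[-4, -6, 0], [-4, -6, 0], [-4, -6, 0], [-4, -6, 0], [-4, -6, 0], [-4, -6, 0], [-4, -6, 0]]' --turn '[[0, 0, -0.009], [0, 0, -0.009], [0, 0, -0.009], [0, 0, -0.009], [0, 0, -0.009], [0, 0, -0.009], [0, 0, -0.009]]' --grip_force 80

```text
t: 16.65
ee_pos: [0.517, 0.3743, 0.0882]
eef_rot: [0.996, -0.089, 0.003, -0.001]
wrist_force: [-0.4, -0.9, 5.4]
finger_gap: 0.0113
```

```bash
python3 - <<'E'
from h import *
s=st(); c=arm.get_calibration('wrist'); snap('wrist','w12.png'); print(R.from_quat(s['eef_rot']).as_matrix().round(3),s['moment'])
E
```

```text
t 16.65 p [0.517  0.3743 0.0882] q [ 9.96e-01 -8.93e-02  2.80e-03 -7.00e-04] gap 0.011328719772061895 F [-0.4 -0.9  5.4]
[[ 0.984 -0.178  0.006]
 [-0.178 -0.984  0.001]
 [ 0.005 -0.002 -1.   ]] [-0.14931065  0.12886444  0.00888629]
```

View pics/w12.png

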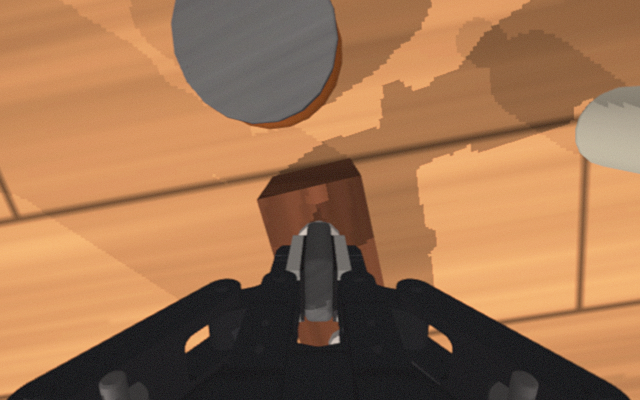

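```bash
python3 - <<'E'
from h import *
s=arm.state(); t=R.from_quat(s['eef_rot']); p=np.array(s['ee_pos'])
plan(p+[0,0,.16],t)
E
```

```text
travel [0.9, -0.3, -160.0] turn [0.0, 0.0, 0.0] n 3.2 to [0.5171 0.3742 0.2482]
```

send_rows --fingers '[5, 5, 5, 5, 5, 5]' --travel '[[0, 0, -25], [0, 0, -60], [0, 0, -100], [0, 0, -150], [0, 0, -160], [0, 0, -160]]' --turn '[[0, 0, 0], [0, 0, 0], [0, 0, 0], [0, 0, 0], [0, 0, 0], [0, 0, 0]]'

```text
t: 17.3
ee_pos: [0.5168, 0.3748, 0.2499]
eef_rot: [0.996, -0.089, 0.004, -0.002]
wrist_force: [0.7, -0.3, -0.5]
finger_gap: 0.0111
```

```bash
python3 - <<'E'
from h import *
from s2 import *
s=st(); print(np.round(s['joint_pos'],2))
snap('side','s13.png'); c=arm.get_calibration('wrist'); snap('wrist','w13.png');json.dump({k:np.array(v).tolist() for k,v in c.items()},open('w13.json','w'))
im=cv2.imread('pics/s13.png'); cv2.imwrite('pics/s13z.png',cv2.resize(im[200:400,220:420],None,fx=3,fy=3,interpolation=cv2.INTER_CUBIC))
G0=np.array([.6324,.1535,.2213]); ax=np.array([-.5*np.cos(.1708),.5*np.sin(.1708),.866])
q=np.array(s['joint_pos'])
for d in (-.3,-.5):
  qq=q
  for p in ([.5,.25,.38],G0+ax*.11,G0+ax*.028):
    t=(Rt(-.1,.25) if p[0]==.5 else Rt(-.17,.5236))*R.from_euler('z',d); p=np.array(p); qq=drive(qq,p,t,n=20+int(np.linalg.norm(p-fk(qq)[0])/.025)); print(d,np.abs(err(qq,p,t)).max().round(4),qq.round(2),marg(qq).round(2)); plan(p,t)
E
```

```text
t 17.3 p [0.5168 0.3748 0.2499] q [ 0.996  -0.0893  0.0041 -0.0018] gap 0.011104309523848638 F [ 0.7 -0.3 -0.5]
[-0.48  0.45 -0.26  1.59  0.13  1.12 -2.52]
-0.3 0.0 [-0.36  0.08 -0.27  1.78  0.21  1.1  -2.07] 0.39
travel [7.5, 124.0, -134.1] turn [-0.0264, 0.2472, -0.3766] n 3.7 to [0.5  0.25 0.38]
-0.3 0.0 [-0.32  0.09 -0.2   2.    0.53  0.7  -2.3 ] 0.27
travel [99.8, 195.9, -70.3] turn [-0.075, 0.5173, -0.3015] n 4.6 to [0.5782 0.1628 0.3166]
-0.3 0.0 [-0.31  0.23 -0.15  2.01  0.66  0.56 -2.4 ] 0.17
travel [140.6, 195.5, 0.8] turn [-0.075, 0.5173, -0.3015] n 4.8 to [0.6186 0.1559 0.2455]
-0.5 0.0 [-0.33  0.08 -0.3   1.78  0.21  1.1  -1.88] 0.39
travel [7.5, 124.0, -134.1] turn [-0.0513, 0.2453, -0.5756] n 4.2 to [0.5  0.25 0.38]
-0.5 0.0 [-0.29  0.09 -0.22  2.    0.54  0.7  -2.1 ] 0.4
travel [99.8, 195.9, -70.3] turn [-0.1271, 0.5106, -0.4968] n 4.8 to [0.5782 0.1628 0.3166]
-0.5 0.0 [-0.29  0.23 -0.18  2.01  0.67  0.57 -2.21] 0.36
travel [140.6, 195.5, 0.8] turn [-0.1271, 0.5106, -0.4968] n 4.8 to [0.6186 0.1559 0.2455]
```

View pics/s13z.png

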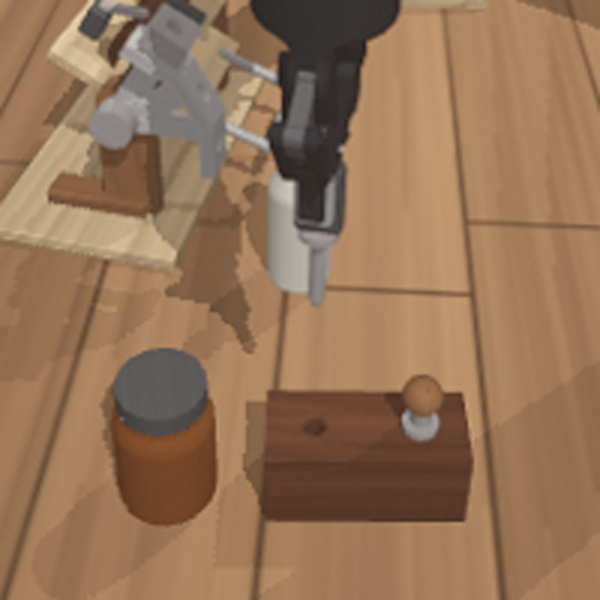

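View pics/w13.png

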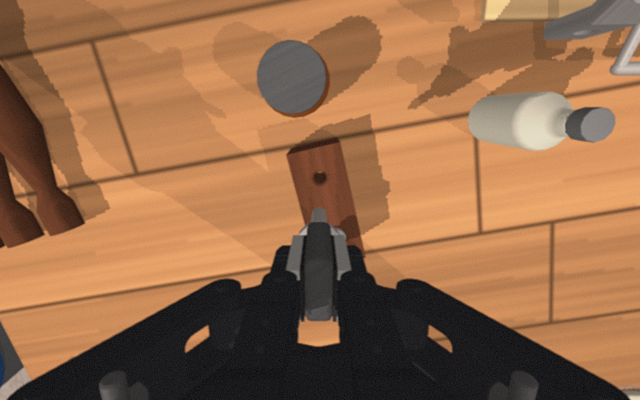

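```bash
python3 - <<'E'
from h import *
c=json.load(open('w13.json')); cs=arm.get_calibration('side')
tip=np.array([.5168,.3748,.168])
print('side pred',proj(cs,tip),'obs',(219.7+317/3,199.7+302/3)); print('wrist pred',proj(c,tip),'obs 319,210')
for L in (.065,.1): print(proj(c,tip+[0,0,.0]))
print('hole',onz(c,(319.5,177.5),.06))
cs2=tri(c,(319,211),cs,(219.7+317/3,199.7+302/3)); print(cs2)
# disc edges in side: zoom (298,236),(338,236)
print('disc side', proj(cs,tip+[0,0,.0565]), (219.7+318/3,199.7+238/3))
T=np.array(c['T']); print(T[:3,3])
E
```

```text
side pred [325.05394604 300.5248029 ] obs (325.3666666666667, 300.3666666666667)
wrist pred [317.0708539  208.11254885] obs 319,210
[317.0708539  208.11254885]
[317.0708539  208.11254885]
hole [0.51522042 0.37300892 0.06      ]
(array([0.51544952, 0.3740886 , 0.16823197]), np.float64(0.0017932316000091116))
disc side [325.7613843  275.99120121] (325.7, 279.0333333333333)
[0.58263284 0.36199275 0.37989496]
```

```bash
python3 - <<'E'
from h import *
G0=np.array([.6324,.1535,.2213]); ax=np.array([-.5*np.cos(.1708),.5*np.sin(.1708),.866])
plan(G0+ax*.16,Rt(-.1708,.5236)*R.from_euler('z',-.5))
E
```

```text
travel [74.9, 196.1, -113.7] turn [-0.1273, 0.5106, -0.4961] n 4.8 to [0.5536 0.1671 0.3599]
```

send_rows --fingers '[5, 5, 5, 5, 5, 5, 5, 5]' --travel '[[5, 15, -60], [75, 196, -114], [75, 196, -114], [75, 196, -114], [75, 196, -114], [75, 196, -114], [75, 196, -114], [75, 196, -114]]' --turn '[[0, 0, 0], [-0.127, 0.511, -0.496], [-0.127, 0.511, -0.496], [-0.127, 0.511, -0.496], [-0.127, 0.511, -0.496], [-0.127, 0.511, -0.496], [-0.127, 0.511, -0.496], [-0.127, 0.511, -0.496]]'

```text
t: 18.2
ee_pos: [0.5531, 0.1678, 0.3596]
eef_rot: [0.953, 0.158, 0.244, 0.084]
wrist_force: [1.2, 0.8, -1.4]
finger_gap: 0.0113
```

send_rows --fingers '[5, 5]' --travel '[[0, 0, 0], [0, 0, 0]]' --turn '[[0, 0, 0], [0, 0, 0]]'

```text
t: 18.4
ee_pos: [0.5546, 0.1691, 0.3609]
eef_rot: [0.953, 0.158, 0.245, 0.084]
wrist_force: [0.1, 0.5, -1.2]
finger_gap: 0.011
```

```bash
python3 - <<'E'
from h import *
G0=np.array([.6324,.1535,.2213]); ax=np.array([-.5*np.cos(.1708),.5*np.sin(.1708),.866])
s=st();print(np.round(s['joint_pos'],2))
plan(G0+ax*.16,Rt(-.1708,.5236)*R.from_euler('z',-.5))
c=arm.get_calibration('wrist'); snap('wrist','w14.png');json.dump({k:np.array(v).tolist() for k,v in c.items()},open('w14.json','w'))
snap('side','s14.png'); snap('top','t14.png')
im=cv2.imread('pics/s14.png'); cv2.imwrite('pics/s14z.png',cv2.resize(im[150:300,200:360],None,fx=4,fy=4,interpolation=cv2.INTER_CUBIC))
im=cv2.imread('pics/t14.png'); cv2.imwrite('pics/t14z.png',cv2.resize(im[120:240,220:370],None,fx=5,fy=5,interpolation=cv2.INTER_CUBIC))
E
```

```text
t 18.4 p [0.5546 0.1691 0.3609] q [0.9529 0.1583 0.2448 0.0839] gap 0.010987054304985424 F [ 0.1  0.5 -1.2]
[-0.33  0.01 -0.21  1.98  0.47  0.8  -2.05]
travel [-2.0, 1.3, 0.5] turn [-0.0023, -0.0012, -0.0006] n 0.0 to [0.5536 0.1671 0.3599]
```

View pics/w14.png

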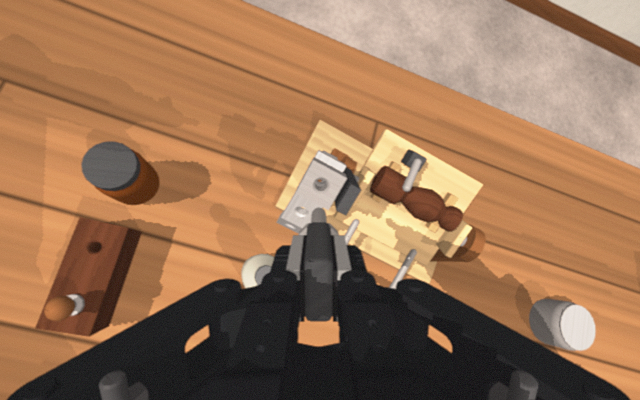

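View pics/s14z.png

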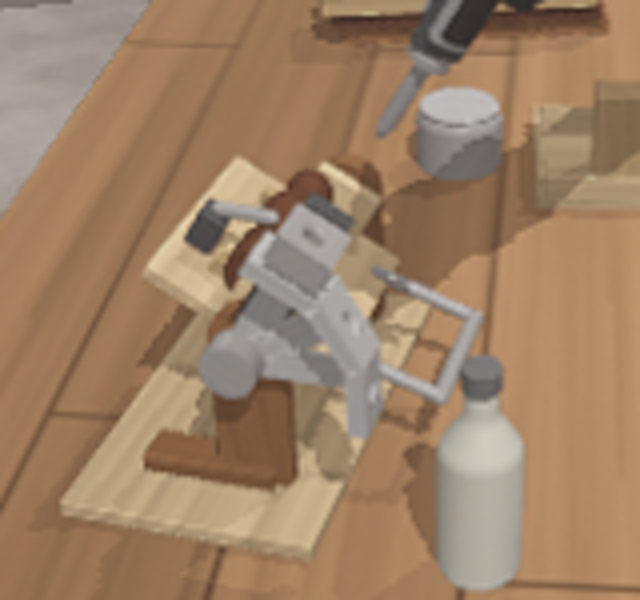

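View pics/t14z.png

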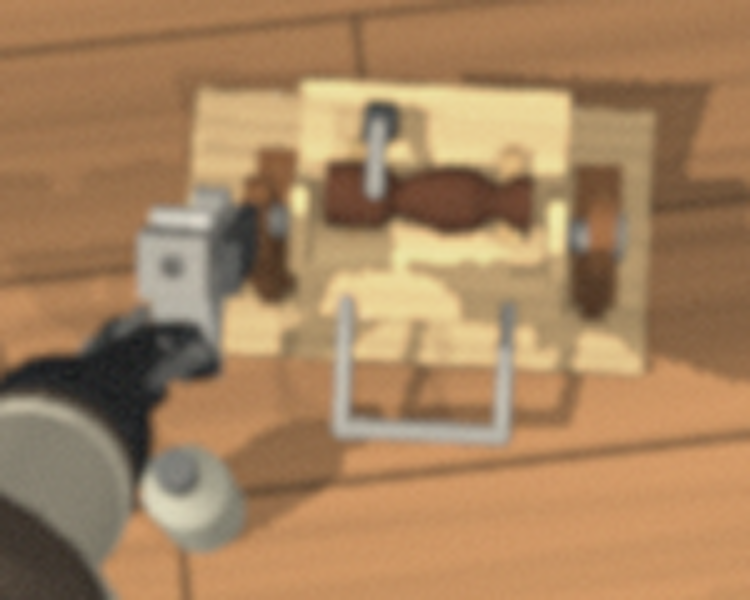

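```bash
python3 - <<'E'
from h import *
c=json.load(open('w14.json')); cs=arm.get_calibration('side'); ct=arm.get_calibration('top')
im=cv2.imread('pics/w14.png'); cv2.imwrite('pics/w14z.png',cv2.resize(im[130:260,260:380],None,fx=4.5,fy=4.5,interpolation=cv2.INTER_CUBIC))
G0=np.array([.6324,.1535,.2213])
for n,cc in (('w',c),('s',cs),('t',ct)): print(n,proj(cc,G0).round(1))
us=(199.6+315/4,149.6+236/4); ut=(219.6+172/5,119.6+264/5); print(us,ut)
print(tri(c,(321,184),cs,us)); print(tri(c,(321,184),ct,ut)); print(tri(cs,us,ct,ut))
E
```

```text
w [320.2 185. ]
s [278.7 208.3]
t [254.1 173. ]
(278.35, 208.6) (254.0, 172.39999999999998)
(array([0.63364838, 0.15279257, 0.22010326]), np.float64(0.0006061290608100571))
(array([0.63331866, 0.15333587, 0.22317971]), np.float64(0.0005628497343313229))
(array([0.63374756, 0.15360256, 0.22064923]), np.float64(0.0011213335089009066))
```

View pics/w14z.png

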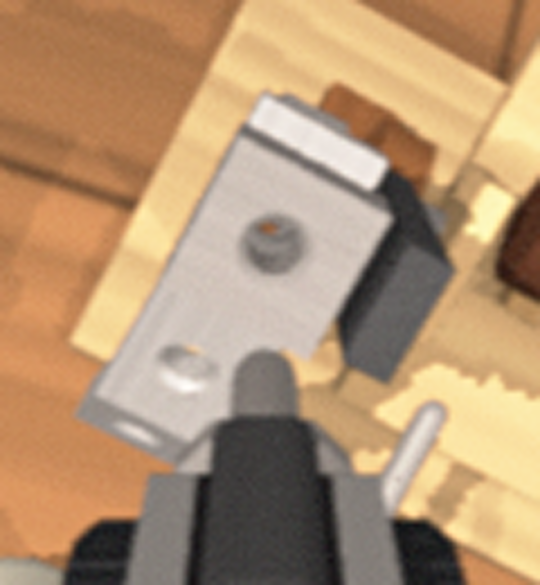

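```bash
cat > ins.py <<'E'
from h import *
G=np.array([.6333,.1533,.2212]); yaw=-.1725; ax=np.array([-.5*np.cos(yaw),-.5*np.sin(yaw),.866])
RT=Rt(yaw,.5236)*R.from_euler('z',-.5)
def tgt(d,dx=.0013,dy=0): return G+ax*d+RT.as_matrix()@[dx,dy,0]
E
python3 - <<'E'
from ins import *
print(RT.as_matrix()[:,2],-ax)
for d in (.1,.09,.07,.05,.028): plan(tgt(d),RT)
E
```

```text
[ 0.49258041 -0.08582307 -0.86602479] [ 0.49257937 -0.08582289 -0.866     ]
travel [-0.0, 1.2, 61.3] turn [-0.0024, -0.0023, 0.0008] n 1.2 to [0.5851 0.1623 0.3084]
travel [-0.0, 1.2, 71.3] turn [-0.0024, -0.0023, 0.0008] n 1.4 to [0.59   0.1615 0.2997]
travel [-0.1, 1.3, 91.3] turn [-0.0024, -0.0023, 0.0008] n 1.8 to [0.5999 0.1598 0.2824]
travel [-0.1, 1.3, 111.3] turn [-0.0024, -0.0023, 0.0008] n 2.2 to [0.6098 0.158  0.2651]
travel [-0.2, 1.4, 133.3] turn [-0.0024, -0.0023, 0.0008] n 2.7 to [0.6206 0.1561 0.246 ]
```

send_rows --fingers '[5, 5, 5, 5, 5]' --travel '[[0, 1, 30], [0, 1, 55], [0, 1.2, 70], [0, 1.2, 71], [0, 1.2, 71]]' --turn '[[-0.002, -0.002, 0], [-0.002, -0.002, 0], [-0.002, -0.002, 0], [-0.002, -0.002, 0], [-0.002, -0.002, 0]]'

```text
t: 19.05
ee_pos: [0.5897, 0.161, 0.3005]
eef_rot: [0.953, 0.158, 0.245, 0.085]
wrist_force: [-0.1, 1.6, -0.7]
finger_gap: 0.0109
```

```bash
python3 - <<'E'
from ins import *
s=st(); plan(tgt(.09),RT)
c=arm.get_calibration('wrist'); snap('wrist','w15.png'); snap('side','s15.png'); snap('top','t15.png')
json.dump({k:np.array(v).tolist() for k,v in c.items()},open('w15.json','w'))
a=cv2.resize(cv2.imread('pics/w15.png')[140:240,260:380],None,fx=4,fy=4,interpolation=cv2.INTER_CUBIC)
b=cv2.resize(cv2.imread('pics/s15.png')[170:270,240:320],None,fx=4,fy=4,interpolation=cv2.INTER_CUBIC)
cv2.imwrite('pics/m15.png',np.hstack([a,b]))
p=np.array(s['ee_pos']);Rm=R.from_quat(s['eef_rot']).as_matrix(); tip=p+Rm@[-.0013,0,.082]; print('tip',tip,'axis err', (tip-G)-((tip-G)@ax)*ax,(tip-G)@ax)
cs=arm.get_calibration('side'); w=lambda u:((u[0]-259.6)*4,(u[1]-139.6)*4); sd=lambda u:(480+(u[0]-239.6)*4,(u[1]-169.6)*4)
print('pred tip',w(proj(c,tip)),sd(proj(cs,tip)),'mouth',w(proj(c,G)),sd(proj(cs,G)))
E
```

```text
t 19.05 p [0.5897 0.161  0.3005] q [0.9529 0.1577 0.2447 0.0855] gap 0.01088089899155738 F [-0.1  1.6 -0.7]
travel [0.1, -0.5, 0.8] turn [0.0001, -0.0007, 0.0006] n 0.0 to [0.59   0.1615 0.2997]
tip [0.62907862 0.1535618  0.2289382 ] axis err [ 0.00011485 -0.00049371  0.0001147 ] 0.008803110680348055
pred tip (np.float64(235.66597184719626), np.float64(281.4323034658528)) (np.float64(641.7731124359594), np.float64(143.178972674575)) mouth (np.float64(232.76760769355792), np.float64(266.3758465698164)) (np.float64(634.8699240041852), np.float64(154.63553875704145))
```

View pics/m15.png

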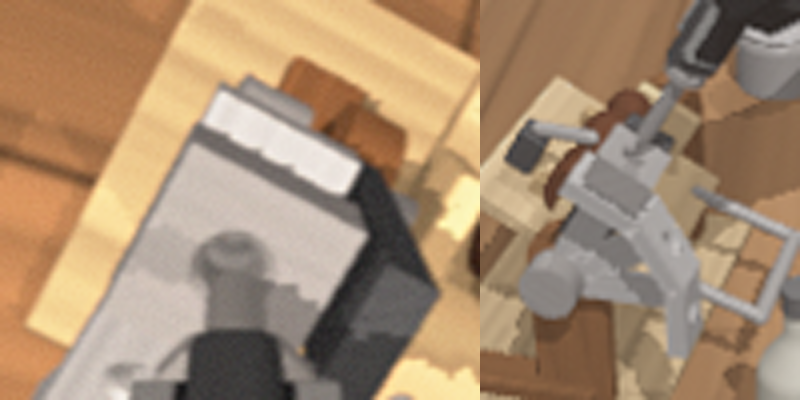

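send_rows --fingers '[5, 5, 5, 5, 5]' --travel '[[0, -0.5, 5], [0, -0.5, 10], [0, -0.5, 15], [0, -0.5, 20], [0, -0.5, 20]]' --turn '[[0, 0, 0], [0, 0, 0], [0, 0, 0], [0, 0, 0], [0, 0, 0]]'

```text
t: 19.7
ee_pos: [0.5993, 0.1591, 0.282]
eef_rot: [0.953, 0.158, 0.244, 0.086]
wrist_force: [-0.4, 0.2, -0.9]
finger_gap: 0.0107
```

```bash
python3 - <<'E'
from ins import *
s=st(); print(RT.inv().apply(s['wrist_force']).round(1)); plan(tgt(.07),RT); plan(tgt(.028),RT)
E
```

```text
t 19.7 p [0.5993 0.1591 0.282 ] q [0.953  0.1576 0.2441 0.0857] gap 0.0107482109467329 F [-0.4  0.2 -0.9]
[-0.7 -0.5  0.5]
travel [0.9, -0.4, -0.1] turn [0.0005, 0.0004, 0.0005] n 0.0 to [0.5999 0.1598 0.2824]
travel [1.0, -0.4, 41.9] turn [0.0005, 0.0004, 0.0005] n 0.8 to [0.6206 0.1561 0.246 ]
```

send_rows --fingers '[5, 5, 5, 5, 5, 5, 5]' --travel '[[0.4, -0.2, 5], [0.5, -0.3, 10], [0.6, -0.3, 14], [0.6, -0.3, 18], [0.7, -0.3, 22], [0.8, -0.3, 26], [0.8, -0.3, 26]]' --turn '[[0, 0, 0], [0, 0, 0], [0, 0, 0], [0, 0, 0], [0, 0, 0], [0, 0, 0], [0, 0, 0]]'

```text
t: 20.4
ee_pos: [0.6129, 0.1576, 0.2602]
eef_rot: [0.953, 0.158, 0.245, 0.086]
wrist_force: [-0.6, -0.9, -1.3]
finger_gap: 0.0111
```

```bash
python3 - <<'E'
from ins import *
s=st(); print(RT.inv().apply(s['wrist_force']).round(1)); plan(tgt(.044),RT); plan(tgt(.028),RT)
E
```

```text
t 20.4 p [0.6129 0.1576 0.2602] q [0.9529 0.1577 0.2445 0.0856] gap 0.01107366247857138 F [-0.6 -0.9 -1.3]
[-1.4  0.3  0.9]
travel [-0.3, -0.0, 0.2] turn [0.0004, -0.0004, 0.0005] n 0.0 to [0.6127 0.1575 0.2599]
travel [-0.3, -0.0, 16.2] turn [0.0004, -0.0004, 0.0005] n 0.3 to [0.6206 0.1561 0.246 ]
```

Tip is 11 mm past the rim's outer face with almost no force. Finish to the shoulder.

send_rows --fingers '[5, 5, 5, 5, 5, 5]' --travel '[[-0.1, 0, 4], [-0.2, 0, 8], [-0.2, 0, 12], [-0.3, 0, 15], [-0.3, 0, 17], [-0.3, 0, 17]]' --turn '[[0, 0, 0], [0, 0, 0], [0, 0, 0], [0, 0, 0], [0, 0, 0], [0, 0, 0]]'

```text
t: 21.0
ee_pos: [0.6205, 0.1563, 0.2467]
eef_rot: [0.953, 0.158, 0.245, 0.086]
wrist_force: [-10.3, -1.5, 8.5]
finger_gap: 0.0111
```

```bash
python3 - <<'E'
from ins import *
s=st(); print(RT.inv().apply(s['wrist_force']).round(1)); plan(tgt(.028),RT)
snap('side','s16.png'); cv2.imwrite('pics/s16z.png',cv2.resize(cv2.imread('pics/s16.png')[150:270,220:340],None,fx=5,fy=5,interpolation=cv2.INTER_CUBIC))
E
```

```text
t 21.0 p [0.6205 0.1563 0.2467] q [0.9528 0.1576 0.2449 0.0859] gap 0.011104014606667365 F [-10.3  -1.5   8.5]
[ -5.3   0.8 -12.3]
travel [-0.3, 0.0, 0.7] turn [0.001, -0.001, 0.0005] n 0.0 to [0.6206 0.1561 0.246 ]
```

View pics/s16z.png

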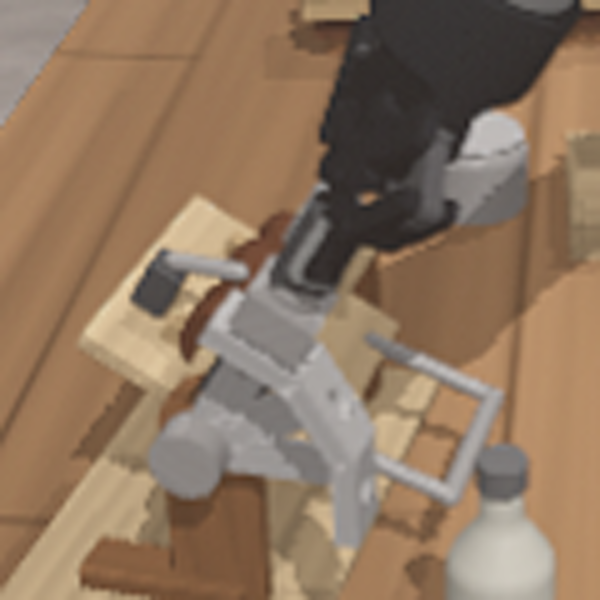

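send_rows --fingers '[5, 5, 5]' --travel '[[0, 0, 1.5], [0, 0, 2.5], [0, 0, 2.5]]' --turn '[[0, 0, 0], [0, 0, 0], [0, 0, 0]]'

```text
t: 21.35
ee_pos: [0.6206, 0.1564, 0.2467]
eef_rot: [0.953, 0.157, 0.245, 0.086]
wrist_force: [-28.7, -3.0, 27.5]
finger_gap: 0.0107
```

```bash
python3 - <<'E'
from ins import *
s=st(); print(RT.inv().apply(s['wrist_force']).round(1)); plan(tgt(.028),RT)
E
```

```text
t 21.35 p [0.6206 0.1564 0.2467] q [0.9527 0.1575 0.2452 0.0863] gap 0.010708634702712647 F [-28.7  -3.   27.5]
[-12.8   1.9 -37.7]
travel [-0.4, 0.1, 0.5] turn [0.0021, -0.0015, 0.0005] n 0.0 to [0.6206 0.1561 0.246 ]
```

send_rows --fingers '[5, 5, 40, 40, 40, 40]' --travel '[[0, 0, -2], [-0.3, 0, -3], [-0.3, 0, -3], [-0.3, 0, -3], [-0.3, 0, -3], [-0.3, 0, -3]]' --turn '[[0, 0, 0], [0, 0, 0], [0, 0, 0], [0, 0, 0], [0, 0, 0], [0, 0, 0]]'

```text
t: 21.95
ee_pos: [0.6208, 0.1564, 0.2463]
eef_rot: [0.953, 0.158, 0.245, 0.085]
wrist_force: [-0.0, -0.2, -0.2]
finger_gap: 0.0402
```

send_rows --fingers '[40, 40, 40, 40, 40, 40, 40]' --travel '[[0, 0, -15], [0, 0, -40], [0, 0, -80], [0, 0, -130], [0, 0, -150], [0, 0, -150], [0, 0, -150]]' --turn '[[0, 0, 0], [0, 0, 0], [0, 0, 0], [0, 0, 0], [0, 0, 0], [0, 0, 0], [0, 0, 0]]'

```text
t: 22.65
ee_pos: [0.5462, 0.1692, 0.3771]
eef_rot: [0.953, 0.158, 0.246, 0.085]
wrist_force: [-0.5, -0.7, -0.2]
finger_gap: 0.0401
```

```bash
python3 - <<'E'
from ins import *
s=st()
c=arm.get_calibration('wrist'); snap('wrist','w17.png'); snap('side','s17.png')
json.dump({k:np.array(v).tolist() for k,v in c.items()},open('w17.json','w'))
cv2.imwrite('pics/s17z.png',cv2.resize(cv2.imread('pics/s17.png')[150:270,220:340],None,fx=5,fy=5,interpolation=cv2.INTER_CUBIC))
snap('top','t17.png')
E
```

```text
t 22.65 p [0.5462 0.1692 0.3771] q [0.9526 0.1577 0.2457 0.0853] gap 0.04011802765382864 F [-0.5 -0.7 -0.2]
```

View pics/s17z.png

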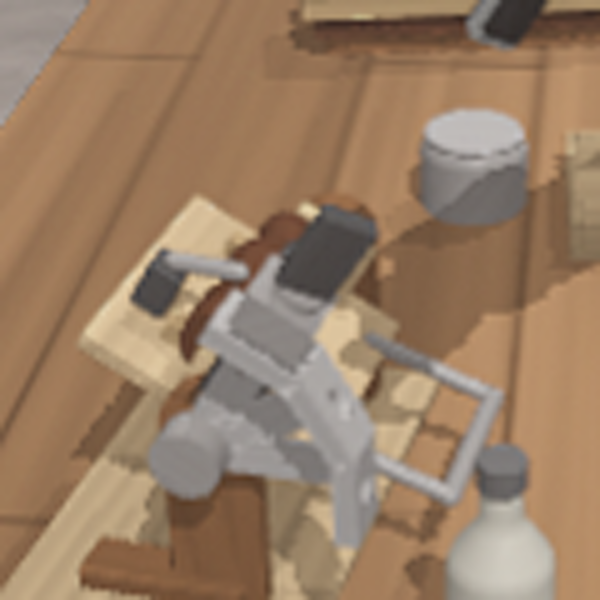

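View pics/w17.png

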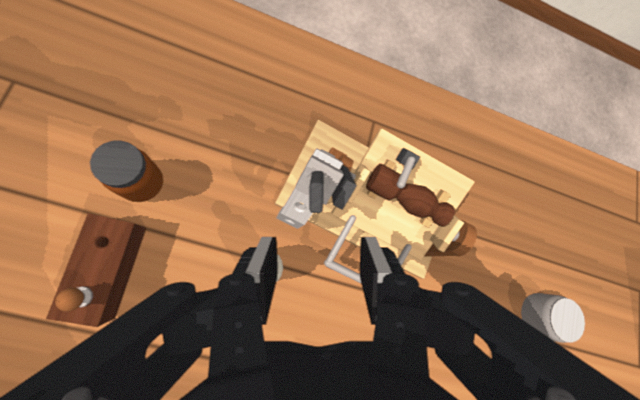

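View pics/s17.png

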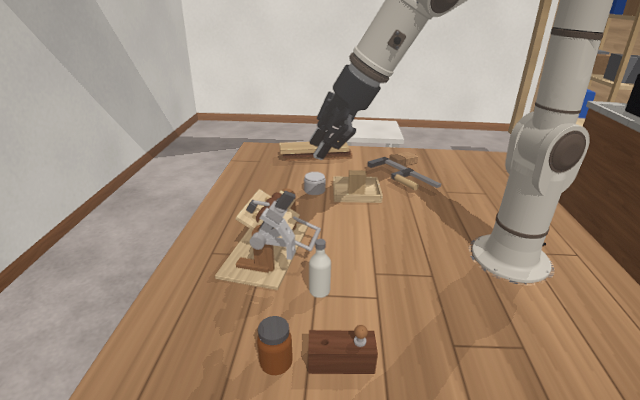

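```bash
python3 - <<'E'
from ins import *
c=json.load(open('w17.json')); cs=arm.get_calibration('side')
a=cv2.resize(cv2.imread('pics/w17.png')[140:260,270:370],None,fx=5,fy=5,interpolation=cv2.INTER_CUBIC)
b=cv2.imread('pics/s17z.png')
# predicted: handle box at yaw same as tool x/y
Rm=RT.as_matrix()
X,Y=Rm[:,0],Rm[:,1]
def pts(dz): return [G+ax*(.051+dz)+X*sx*.014+Y*sy*.006 for sx,sy in ((1,1),(1,-1),(-1,-1),(-1,1))],[G+ax*(.005+dz)+.012*(np.cos(t)*X+np.sin(t)*Y) for t in np.linspace(0,6.28,24)]
for img,cc,o in ((a,c,(269.6,139.6)),(b,cs,(219.6,149.6))):
    for P,col in zip(pts(0),((0,0,255),(0,255,0))):
        cv2.polylines(img,[np.int32([((proj(cc,p)-o)*5) for p in P])],True,col,1)
cv2.imwrite('pics/m17.png',np.hstack([a,b])[:600,:1100][:, :] if 0 else cv2.resize(np.hstack([a[:600,:500],b[:600,:600]]),(800,436)))
from h import tri
cw=c
E
```

```text
(no output)
```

View pics/m17.png

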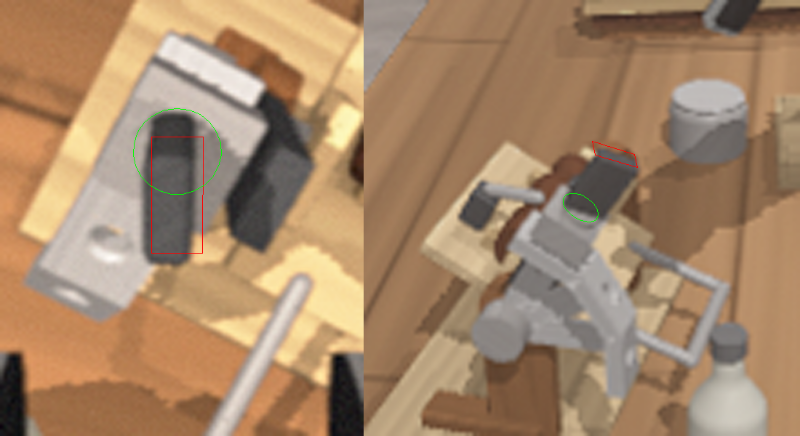

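```bash
python3 - <<'E'
from h import *
st(); print(arm.close_job())
E
```

```text
t 22.8 p [0.5461 0.1684 0.3745] q [0.9531 0.1576 0.2436 0.0859] gap 0.04001203993996985 F [-0.4 -0.3 -0. ]
the job is handed in; nothing more can be done
None
```

I cleared the chock into the offcuts tray, swung the cradle to 30 degrees handle-down, and pushed the flat-handled pin fully home. I handed the job in at 22.8 s of the 70 s allowed. It gave no verdict.

- **Chock:** it stands upright near the middle of the tray. I saw it there in the wrist picture after release and in the final side picture.
- **Cradle:** two camera views put it at about 0.517 rad (target 0.524, tolerance 0.045). The handle was at the same pixels after the pin went in.
- **Pin:** it slid in with almost no force until the shoulder met the block. It did not move further under about 38 N.
- **Arm and bystanders:** the arm ended clear of everything, with a wrist force of about 0.5 N. In the last pictures the punch stands in the rack, and the bottle, jar and tin look undisturbed; I judged that by eye.
- **Disagreement:** when I drew the expected pin outline on the last pictures, it was about 2 pixels (2–3 mm) off. The camera calibration is only good to about 2 mm. I trusted the hard stop and the measured TCP, which was about 0.5 mm from the computed home position.
- **Early problem:** the arm first ran into its joint limits on the way to the chock and stopped short. I had to re-route it before the grasp, and nothing was touched.

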